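# Index the chisel carousel, draw the red chisel and hold it ready over the mark

## Task

Bring the red-handled chisel to the green gate of the tool carousel: lift the orange sprung T-handle, turn the head one place, and let the T-handle drop fully home. Then draw the red chisel out through the gate and hold it over the cross on the clamped board, edge downwards, leaning about 45 degrees (halfway between upright and level, any direction), its cutting edge about 12 cm above the board and over the cross. Finish while still holding it there, still; never touch the board with it, leave the other two chisels in their sockets and everything else where it is.

Things in the scene. Friction and masses are not known exactly. Their poses are not given: they have to be found in the camera images.
- carousel: Fixed tool carousel, 290 mm across. Origin: centre of its underside on the bench, on the turning axis; z up; -x points to the gate. Sockets of its wooden head lie on a 95 mm radius at 0, 120, 180 and 240 degrees (ccw from +x, head at 0). At the start 180 (the gate) is empty, the yellow chisel is at 0, red and blue are at 120 and 240, either way round.
- gate (a point): Middle of the gate, on the 95 mm socket circle, 100 mm above the bench (the head's top face). A fixed metal keeper ring (radius 113 to 137 mm, 112 to 120 mm above the bench) lies over the chisels' collars and keeps them in, except here: a gap 76 mm wide with green ends, where a chisel lifts straight out. Axes as the carousel.
- head (a joint): Turning of the head, rad, positive ccw from above; 0 at the start. Notches at -1.047, 0 and +1.047 (play about 0.06), stops at +-1.15, friction about 0.06 N m. Red reaches the gate at +1.047 if it starts at 120 degrees, at -1.047 if at 240. The head turns only while the T-handle is lifted and is turned by it; the T-handle always turns with the head.
- plunger (a joint): Lift of the sprung T-handle, m: 0 fully home (key in a notch), stop at 0.022. The key is free of the notch above 0.012, and rests on the teeth at about 0.011 if let down between notches. Spring: about 5 N to start, 9.5 N fully lifted; drops home by itself when let go over a notch.
- t_handle (a point): Centre of the orange T-handle bar, on the head's axis, 255 mm above the bench when home (the chisels' tops are at 215 mm). Bar 64 mm long along this point's x axis (the carousel's x at the start), 14 mm thick along y (pinch here, from above), 22 mm high; below it only a 12 mm stem for 45 mm. Turns and lifts with the head.
- red_chisel: Red-handled chisel, 200 mm long, about 0.2 kg. Origin: middle of the cutting edge; z runs up to the handle. Blade 18 x 4 mm from 0 to 50, shank 18 mm across to 85 (in a 22 mm socket), collar 48 mm across to 93, round handle 27 mm across to 200. In its socket it stands upright, edge 15 mm and handle 108 to 215 mm above the bench; it must rise over 85 mm to come out.
- blue_chisel: Blue-handled chisel of the same shape, to stay in its socket (it travels with the head).
- yellow_chisel: Yellow-handled chisel of the same shape, to stay in its socket (it travels with the head).
- board: Fixed board 240 x 90 x 22 mm on the bench, held down by two red straps across its ends (110 mm long, 30 mm high above the bench, 108 mm either side of the middle). Origin: centre of its underside, x along its length.
- mark (a point): Centre of the black cross on the board's top face, 22 mm above the bench.
- mallet: Wooden mallet lying on the bench: head 70 x 110 x 64 mm, handle 22 mm thick to its -x, 225 mm long in all; a bystander.
- sanding_block: Cork sanding block 110 x 60 x 32 mm; a bystander.
- glue_bottle: Closed white bottle with an orange cap, 60 mm across, 150 mm high; a bystander.
- steel_rule: Flat metal rule 200 x 28 x 4 mm; a bystander.
- screw_tin: Open round tin 80 mm across, 70 mm high; a bystander.
Not all that is in view belongs to the job. What is shaped like the red_chisel but purple is not meant.

How it is judged:
On the way, in this order (a step that is already met when the one before it is completed fails the run):
1. the T-handle is lifted, its key out of the notch (value of joint plunger above 0.011 m), for 0.1 s.
2. the red chisel, still in its socket, is at the gate and the T-handle is fully home (horizontal distance between red_chisel and gate below 0.016 m and value of joint plunger below 0.004 m and z of red_chisel in the frame of carousel below 0.03 m), for 0.2 s.
3. the red chisel is drawn right out of its socket (z of red_chisel in the frame of carousel above 0.105 m), for 0.1 s.
At the end, for the whole second after the job is handed in: Red chisel held still by the fingers (over 1 N), clear of board and carousel, leaning 30 to 60 degrees from upright, edge down, 70 to 170 mm above the board and within 40 mm of the cross; T-handle home within 4 mm, head one place round, other chisels in their sockets, bystanders within 40 mm (contact force between the fingers and red_chisel above 1 N and horizontal distance between red_chisel and mark below 0.04 m and z of red_chisel in the frame of mark between 0.07 and 0.17 m and angle between red_chisel's own z axis and vertical between 0.52 and 1.05 rad and linear speed of red_chisel below 0.03 m/s and angular speed of red_chisel below 0.2 rad/s and contact force between red_chisel and board below 0.2 N and contact force between red_chisel and carousel below 0.2 N and value of joint plunger below 0.004 m and (value of joint head above 0.95 rad or value of joint head below -0.95 rad) and z of each of blue_chisel, yellow_chisel in the frame of carousel below 0.03 m and distance of each of mallet, sanding_block, glue_bottle, steel_rule, screw_tin from where it was at the start of the episode below 0.04 m); the arm keeps its last pose, push and grip.
It fails at once if the red chisel touches the board (contact force between red_chisel and board above 1 N).
It fails at once if the blue or yellow chisel is pulled out of its socket (z of any of blue_chisel, yellow_chisel in the frame of carousel above 0.06 m).
It fails at once if a bystander is shoved aside (distance of any of mallet, sanding_block, glue_bottle, steel_rule, screw_tin from where it was at the start of the episode above 0.04 m).
It also fails if it takes over 56 s, if anything falls off the work surface, if the arm or the gripper's body presses on something with over 40 N, if the wrist force passes 120 N, or if a joint passes its speed limit or range.

## Robot

A 6-joint arm with a two-finger parallel gripper is mounted at the origin on the work surface. World frame = base frame: x ahead of the robot, y to its left, z up, the work surface at z = 0. Lengths are in m, angles in rad, forces in N, time in s.
With the tool pointing down it reaches from about 0.25 to 0.775 m from the base axis. Payload 4 kg.
Tool frame: the origin (TCP) lies midway between the tips of the shut fingers; the grasp point (between the pads) lies 19 mm behind it (robot.tcp_to_grasp is the distance from the TCP to the grasp point, in m); x points along the fingers, y is the direction in which the jaws open and shut, and the axes are right-handed (so a half turn about x gives the same grasp; the last joint's range is limited). The gripper opens to 94 mm and grips with 3 to 60 N. Pads are 16 mm wide; open, the fingers measure 119 mm over their backs; the gripper's body (75 mm by 177 mm) begins 78 mm behind the grasp point.
Start: joints at [-1.25, 0.087, 1.371, -0, 1.684, -0.103], TCP at [0.226, -0.501, 0.206] pointing down, gripper open.
Joint ranges: [-3.1, 3.1], [-0.76, 2.03], [0.27, 2.55], [-1.08, 4.22], [0.17, 2.65], [-2.57, 2.57]. Speed limits (rad/s): [2.79, 2.79, 3.14, 3.14, 3.14, 3.14].

## Interface

Orientations are given as [roll, pitch, yaw] about the fixed x, y, z axes, in that order (R = Rz(yaw) Ry(pitch) Rx(roll)).
In Python, from bench import robot gives the robot as it stands.
- The arm moves only by the tool send_rows, never from a script. Its argument "increments" is a list of rows, each a list of 5 numbers: the opening, from -1 (shut) to 1 (fully open), so that 0 is half open, then the shift along the tool's x, y, z in m, then the turn about the tool's x in rad. In form: [[hand, tx, ty, tz, roll], ...]. A call has 1 to 5 rows; each row is the pose to reach, as a shift and turn from the pose commanded when the call began, along the tool's axes at that moment; what a row does not reach only later rows make up. A row lasts 1/12 s, in which the tool goes at most 41.7 mm and 7.16 degrees, less where a joint would pass 70% of its speed; a pose out of reach is approached as far as the arm can. A call with a gripper value outside its range is refused whole. The fingers move at their own pace and stop on an object; the grip force is fixed at half the most. Time passes only in rows, so rows that repeat a pose let the fingers close. It gives the time, the measured TCP pose, the force and the opening at its end, in the units of the state.
- robot.get_obs(): the state, without advancing time (a new reading comes with each control period).
- robot.snapshot(name): name is "scene" or "top"; returns a dict with "image" (400x640x3 uint8, red, green, blue), "intrinsics" (3x3 intrinsics, pixels), "world_from_camera" (4x4, takes a point from camera to world coordinates). Camera axes: x right, y down, z forward; pixel columns grow to the right and rows downward; lengths in m; the calibration is good to about 2 mm. A picture is of the moment at which its call begins. There is no depth.
- robot.close_job(): hands the job in, once; it reports no verdict.
The state is a dict: "time": time; "joint_positions": joint angles; "qvel": joint speeds; "joint_torque": joint torques, N m; "tool_pos": TCP position; "ee_rot": TCP orientation; "wrist_force": force on the tool from outside, world axes, zero at the start; "wrist_torque": the same for the moment, N m; "width": finger opening in m.
Only numpy, scipy, OpenCV 4.12 (cv2) and the standard library are available. Lean on these libraries where they do the work, as an engineer would, in place of code of your own. Each camera call takes 0.05 s, during which the arm holds its last target.

## Working session

There is one attempt and no reset: what is moved stays moved. The work goes in short steps, Python scripts to look and compute and a tool call to move; the robot and the scene stay as the last step left them, time stands still between calls to the robot, and variables do not carry over. Pictures are saved under pics/ and viewed, and the job is handed in when it is done.

Besides the shell and the picture viewer there is one more tool, called after "Request:" by a JSON object that holds its "fn" and its "kwargs", one argument or row to a line. send_rows: Moves the arm, as the interface text tells. Its arguments: {"type":"object","properties":{"increments":{"type":"array"}},"required":["increments"]}

```bash
ls; mkdir -p pics; python3 - <<'E'
from bench import robot
import cv2,pickle
print(robot.get_obs())
for n in("scene","top"):
    s=robot.snapshot(n); cv2.imwrite(f"pics/{n}0.png",s["image"][:,:,::-1]); pickle.dump(s,open(f"pics/{n}0.pkl","wb"))
    print(s["intrinsics"],s["world_from_camera"])
E
```

```text
pics
{'time': 0.0, 'joint_positions': array([-1.25010656e+00,  8.79465164e-02,  1.37225048e+00, -9.20425303e-06,
        1.68360282e+00, -1.03101755e-01]), 'qvel': array([ 0.00180004,  0.00142241, -0.00071518, -0.0003298 , -0.00015614,
       -0.00014027]), 'joint_torque': array([ 1.97382273e-03, -3.40170550e+01, -3.02427328e+01,  7.21273036e-02,
        3.28494329e-02, -1.76642443e-04]), 'tool_pos': array([ 0.2259874 , -0.50082085,  0.20431074]), 'ee_rot': array([-1.66975341,  1.56858915,  1.89562975]), 'wrist_force': array([ 0.14750356, -0.11710157,  0.44147816]), 'wrist_torque': array([ 0.01442769, -0.02477065,  0.00440545]), 'width': 0.09391314541937403}
[[365.17487795   0.         318.1184762 ]
 [  0.         365.17487795 200.49009059]
 [  0.           0.           1.        ]] [[ 0.34623011  0.52667375 -0.77636298  1.49287478]
 [ 0.93802872 -0.18106196  0.29549736 -0.35032924]
 [ 0.0150609  -0.83056085 -0.55672421  0.86748047]
 [ 0.          0.          0.          1.        ]]
[[485.49003489   0.         320.49707952]
 [  0.         485.49003489 193.19479235]
 [  0.           0.           1.        ]] [[ 0.00834678 -0.99402466  0.10883612  0.37805616]
 [-0.99970259 -0.01078908 -0.02187065  0.03785858]
 [ 0.02291421 -0.1086212  -0.99381908  1.54235938]
 [ 0.          0.          0.          1.        ]]
```

View pics/scene0.png

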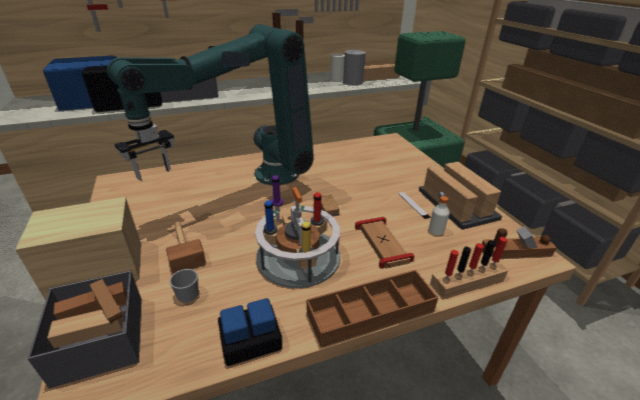

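View pics/top0.png

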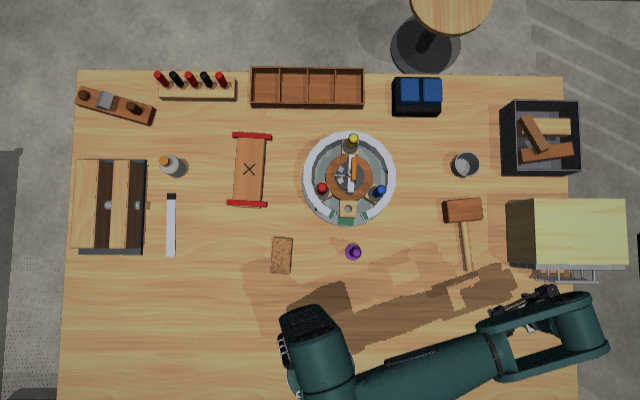

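```bash
python3 - <<'E'
import cv2
a=cv2.imread("pics/top0.png")[110:270,220:420]; cv2.imwrite("pics/c1.png",cv2.resize(a,None,fx=4,fy=3.75,interpolation=cv2.INTER_CUBIC)[:600])
a=cv2.imread("pics/scene0.png")[165:285,240:420]; cv2.imwrite("pics/c2.png",cv2.resize(a,None,fx=4.4,fy=4.4,interpolation=cv2.INTER_CUBIC))
E
```

```text
(no output)
```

View pics/c1.png

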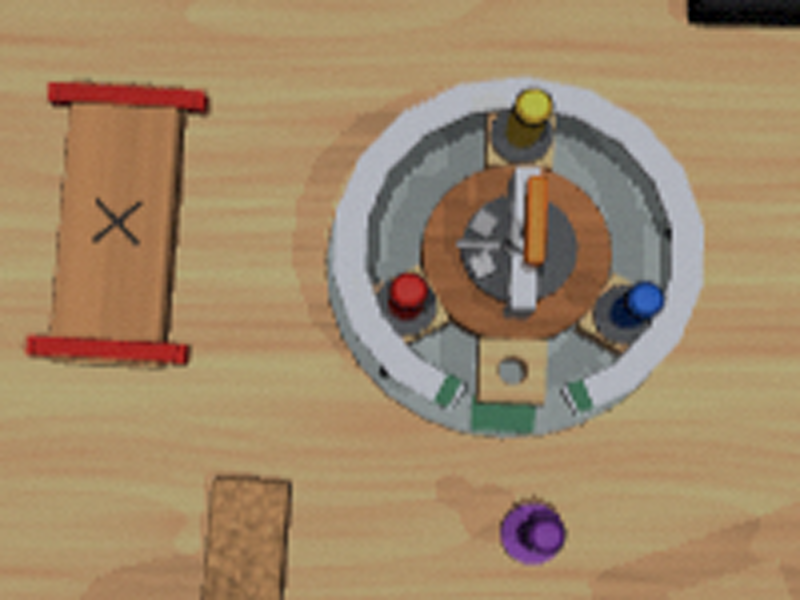

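View pics/c2.png

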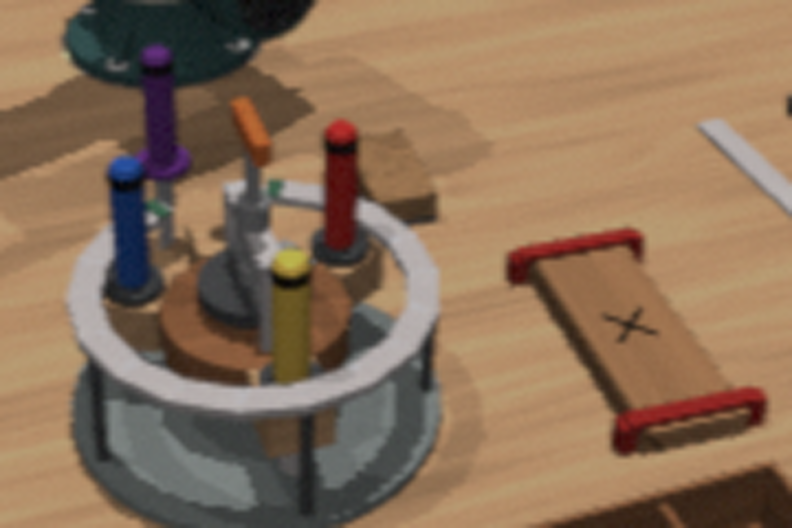

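Candidates for "red chisel": carousel red (scene 317,208; top 322,188), rack red handles (scene 452–500,255; top 160–222,78), and the purple look‑alike (scene 277,190; top 354,252). The crop shows the carousel one in a socket left of the gate (ccw 120°). I choose that one.

```bash
cat > h.py <<'E'
import numpy as np,cv2,pickle
def ray(s,u,v):
    K=s["intrinsics"];T=s["world_from_camera"]
    d=T[:3,:3]@np.linalg.inv(K)@np.array([u,v,1.]);return T[:3,3],d/np.linalg.norm(d)
def onz(s,u,v,z):
    o,d=ray(s,u,v);return o+d*(z-o[2])/d[2]
def tri(s1,p1,s2,p2):
    A=np.zeros((3,3));b=np.zeros(3);R=[ray(s1,*p1),ray(s2,*p2)]
    for o,d in R:
        P=np.eye(3)-np.outer(d,d);A+=P;b+=P@o
    x=np.linalg.solve(A,b);return x,[np.linalg.norm((np.eye(3)-np.outer(d,d))@(x-o)) for o,d in R]
def proj(s,p):
    T=np.linalg.inv(s["world_from_camera"]);q=s["intrinsics"]@(T[:3,:3]@np.array(p)+T[:3,3]);return q[:2]/q[2]
def mask(img,h0,h1,s0,v0,box):
    hsv=cv2.cvtColor(img,cv2.COLOR_RGB2HSV).astype(int);H,S,V=hsv[...,0],hsv[...,1],hsv[...,2]
    hh=((H>=h0)&(H<=h1)) if h0<=h1 else ((H>=h0)|(H<=h1))
    m=hh&(S>=s0)&(V>=v0);k=np.zeros_like(m);x0,y0,x1,y1=box;k[y0:y1,x0:x1]=1
    return (m&k).astype(np.uint8)
E
python3 - <<'E'
from h import *
s=pickle.load(open("pics/scene0.pkl","rb"));t=pickle.load(open("pics/top0.pkl","rb"))
# crop->pixel
def tp(x,y): return 220+(x+.5)/4-.5,110+(y+.5)/3.75-.5
def sp(x,y): return 240+x/4.4-.4,165+y/4.4-.4
for n,a,b in [("yellow",(534,105),(292,262)),("red",(409,290),(342,132)),("blue",(646,299),(126,168)),("purple",(545,532),(157,52)),("bar",(536,220),(253,130))]:
    print(n,tp(*a),tri(t,tp(*a),s,sp(*b)))
print("cross",onz(t,*tp(117,222),.022),onz(s,*sp(630,324),.022))
print("hole",onz(t,*tp(512,370),.1))
img=t["image"]
for n,a in [("orange",(5,18,150,100,(335,140,365,185))),("green",(40,85,60,40,(320,190,380,225)))]:
    m=mask(img,*a); nn,l,st,c=cv2.connectedComponentsWithStats(m)
    for i in range(1,nn):
        if st[i,4]>8: print(n,st[i],c[i],onz(t,*c[i],.266 if n=="orange" else .12))
# ring ellipse outer: white
E
```

```text
yellow (353.125, 137.63333333333333) (array([ 0.68186417, -0.08014016,  0.21045158]), [np.float64(0.0014557790000521683), np.float64(0.0014557790000521466)])
red (321.875, 186.96666666666667) (array([0.54192546, 0.00653983, 0.21014903]), [np.float64(0.001772926361918368), np.float64(0.001772926361918374)])
blue (381.125, 189.36666666666667) (array([ 0.53675741, -0.15800878,  0.21056102]), [np.float64(0.0014021449587532416), np.float64(0.0014021449587532727)])
purple (355.875, 251.5) (array([ 0.36499082, -0.08963303,  0.20056577]), [np.float64(0.0006996785192671718), np.float64(0.0006996785192672268)])
bar (353.625, 168.3) (array([ 0.58745538, -0.07710673,  0.25732198]), [np.float64(0.0017224087883693352), np.float64(0.0017224087883693396)])
cross [0.61948049 0.23125092 0.022     ] [0.62003575 0.23483163 0.022     ]
hole [ 0.49156455 -0.07520376  0.1       ]
orange [342 155   5   6  13] [344.         157.30769231] [ 0.61489807 -0.05218888  0.266     ]
orange [351 155   9  26 125] [354.12  167.352] [ 0.58808894 -0.0792792   0.266     ]
orange [338 157   4   5  12] [339.41666667 158.91666667] [ 0.61038979 -0.03995622  0.266     ]
orange [335 159   6  13  23] [336.34782609 164.43478261] [ 0.59538088 -0.0318312   0.266     ]
orange [361 160   4   6  13] [362.38461538 162.38461538] [ 0.60177289 -0.10136796  0.266     ]
green [329 210   6   8  28] [331.5 213.5] [ 0.47420321 -0.0262556   0.12      ]
green [362 212   6   8  30] [364.6        215.16666667] [ 0.47026007 -0.12365604  0.12      ]
green [338 216  16   9 113] [345.0619469  220.84070796] [ 0.45303619 -0.06619065  0.12      ]
```

```bash
cat >> h.py <<'E'
from scipy.spatial.transform import Rotation as Ro
C=np.array([.5869,-.0772]);phi=-.031
def go(tcp,yaw_y=None):
    """needed tool-frame shift and roll from measured pose to reach tcp (world); tool y along world angle yaw_y"""
    from bench import robot
    o=robot.get_obs();R=Ro.from_euler("xyz",o["ee_rot"]).as_matrix()
    d=R.T@(np.array(tcp)-o["tool_pos"])
    y=R[:,1];a=np.arctan2(y[1],y[0]);r=None
    if yaw_y is not None: r=-((yaw_y-a+np.pi)%(2*np.pi)-np.pi)
    print("t",round(o["time"],2),"tcp",o["tool_pos"].round(4),"yang",round(np.degrees(a),1),"x",R[:,0].round(3),"F",o["wrist_force"].round(1),"w",round(o["width"],4),"q6",o["joint_positions"][5].round(2))
    print("shift",d.round(4),"roll",r,"z world",R[2].round(3))
E
python3 -c "
from h import *
go([.5869,-.0772,.33],np.pi/2+phi)"
```

```text
t 0.1 tcp [ 0.226  -0.5009  0.2044] yang -65.7 x [-0.001  0.002 -1.   ] F [-0.6  0.3 -0.3] w 0.0943 q6 -0.1
shift [-0.125  -0.238  -0.5032] roll -2.686775315848145 z world [-1.    -0.002 -0.   ]
```

Request:
{"fn": "send_rows", "kwargs": {
  "increments": [
    [1, -0.125, 0, 0, 0.1],
    [1, -0.125, 0, 0, 0.2],
    [1, -0.125, -0.03, -0.06, 0.3],
    [1, -0.125, -0.06, -0.12, 0.4],
    [1, -0.125, -0.09, -0.18, 0.455]
  ]
}}

```text
time: 0.52
tool_pos: [0.3011, -0.41, 0.3251]
ee_rot: [2.168, 1.567, -1.012]
wrist_force: [1.5, -0.0, -0.4]
width: 0.0936
```

```bash
python3 -c "
from h import *
go([.5869,-.0772,.33],-np.pi/2+phi)"
```

```text
t 0.52 tcp [ 0.3011 -0.41    0.3251] yang -92.2 x [ 0.002 -0.003 -1.   ] F [ 1.5 -0.  -0.4] w 0.0936 q6 0.56
shift [-0.0055 -0.3435 -0.273 ] roll -0.007056890708265762 z world [-1.     0.003 -0.002]
```

Request:
{"fn": "send_rows", "kwargs": {
  "increments": [
    [0.2, 0, -0.032, -0.025, 0],
    [0.2, 0, -0.064, -0.05, 0],
    [0.2, 0, -0.096, -0.076, 0],
    [0.2, 0, -0.128, -0.102, 0],
    [0.2, 0, -0.16, -0.127, 0]
  ]
}}

```text
time: 0.93
tool_pos: [0.4333, -0.2522, 0.3223]
ee_rot: [-0.562, 1.57, 2.549]
wrist_force: [0.3, -0.8, -0.2]
width: 0.0639
```

Request:
{"fn": "send_rows", "kwargs": {
  "increments": [
    [0.2, 0, -0.032, -0.025, 0],
    [0.2, 0, -0.064, -0.05, 0],
    [0.2, 0, -0.096, -0.076, 0],
    [0.2, 0, -0.128, -0.102, 0],
    [0.2, 0, -0.16, -0.127, 0]
  ]
}}

```text
time: 1.35
tool_pos: [0.5653, -0.0962, 0.3222]
ee_rot: [-0.031, 1.57, 3.079]
wrist_force: [0.3, -0.5, -0.1]
width: 0.0563
```

```bash
python3 -c "
from h import *
go([.5869,-.0772,.236],-np.pi/2+phi)"
```

```text
t 1.35 tcp [ 0.5653 -0.0962  0.3222] yang -91.8 x [-0.001  0.    -1.   ] F [ 0.3 -0.5 -0.1] w 0.0563 q6 1.33
shift [ 0.0861 -0.0196 -0.0211] roll 4.758135810112307e-05 z world [-1.    -0.     0.001]
```

Request:
{"fn": "send_rows", "kwargs": {
  "increments": [
    [0.2, 0.01, -0.017, -0.018, 0],
    [0.2, 0.03, -0.017, -0.018, 0],
    [0.2, 0.04, -0.017, -0.018, 0],
    [0.2, 0.04, -0.017, -0.018, 0]
  ]
}}

```text
time: 1.68
tool_pos: [0.5816, -0.0813, 0.2786]
ee_rot: [-0.151, 1.563, 2.96]
wrist_force: [0.2, -0.8, -0.0]
width: 0.0563
```

```bash
python3 - <<'E'
from h import *
from bench import robot
go([.5869,-.0772,.236],-np.pi/2+phi)
for n in("scene","top"):
    s=robot.snapshot(n); 
    b=(280,90,400,210) if n=="top" else (240,120,360,240)
    a=s["image"][b[1]:b[3],b[0]:b[2],::-1]
    cv2.imwrite(f"pics/{n}1.png",cv2.resize(a,None,fx=5,fy=5))
E
```

```text
t 1.68 tcp [ 0.5816 -0.0813  0.2786] yang -91.8 x [-0.008  0.001 -1.   ] F [ 0.2 -0.8 -0. ] w 0.0563 q6 1.37
shift [ 0.0425 -0.0042 -0.0055] roll 0.00019504503475875623 z world [-1.    -0.001  0.008]
```

View pics/scene1.png

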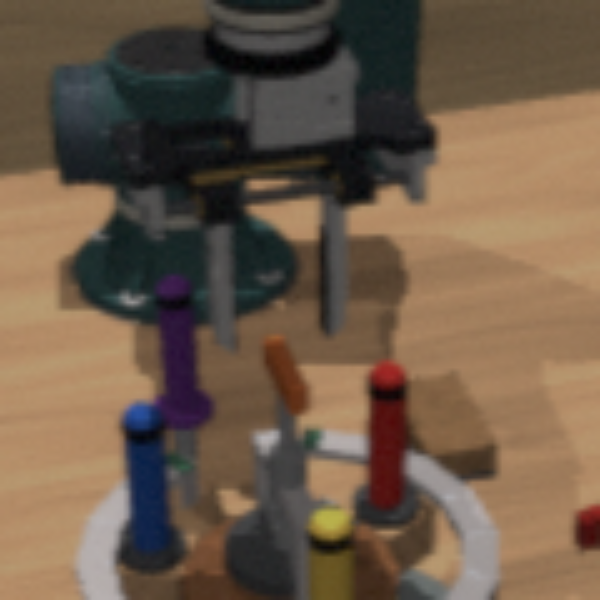

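View pics/top1.png

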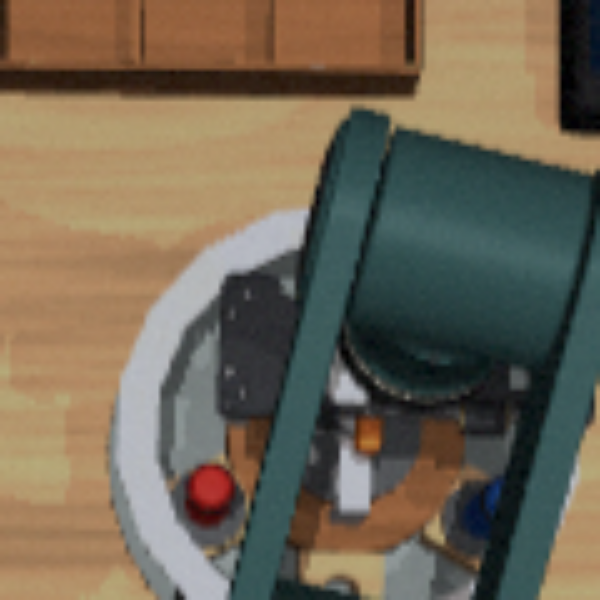

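```bash
python3 - <<'E'
from h import *
s=pickle.load(open("pics/scene0.pkl","rb"))
print(proj(s,[.5816,-.0813,.2786]),proj(s,[.5869,-.0772,.255]),proj(s,[.5869,-.0772,.266]))
E
```

```text
[294.52646817 187.53350897] [296.46967205 194.67869897] [296.40525526 191.66521348]
```

Request:
{"fn": "send_rows", "kwargs": {
  "increments": [
    [0.2, 0.02, -0.003, -0.004, 0],
    [0.2, 0.04, -0.003, -0.004, 0],
    [0.2, 0.041, -0.003, -0.004, 0],
    [0.2, 0.041, -0.003, -0.004, 0]
  ]
}}

```text
time: 2.12
tool_pos: [0.5863, -0.0796, 0.2418]
ee_rot: [-0.063, 1.57, 3.046]
wrist_force: [0.4, -0.5, 0.8]
width: 0.0562
```

```bash
python3 -c "
from h import *
go([.5869,-.0772,.236],-np.pi/2+phi)"
```

```text
t 2.12 tcp [ 0.5863 -0.0796  0.2418] yang -91.9 x [-0.001  0.    -1.   ] F [ 0.4 -0.5  0.8] w 0.0562 q6 1.37
shift [ 0.0058 -0.0024 -0.0005] roll -0.0016171630898966782 z world [-1.    -0.     0.001]
```

Close enough; small correction, then pinch.

Request:
{"fn": "send_rows", "kwargs": {
  "increments": [
    [0.2, 0.004, -0.002, 0, 0],
    [0.2, 0.004, -0.002, 0, 0],
    [-1, 0.004, -0.002, 0, 0],
    [-1, 0.004, -0.002, 0, 0],
    [-1, 0.004, -0.002, 0, 0]
  ]
}}

```text
time: 2.53
tool_pos: [0.5873, -0.0769, 0.2386]
ee_rot: [2.856, 1.569, -0.317]
wrist_force: [-0.1, -0.2, -0.8]
width: 0.0397
```

Request:
{"fn": "send_rows", "kwargs": {
  "increments": [
    [-1, 0, 0, 0, 0],
    [-1, 0, 0, 0, 0],
    [-1, 0, 0, 0, 0],
    [-1, 0, 0, 0, 0]
  ]
}}

```text
time: 2.87
tool_pos: [0.587, -0.0789, 0.2378]
ee_rot: [1.605, 1.566, -1.569]
wrist_force: [0.0, -4.9, -0.0]
width: 0.0137
```

Request:
{"fn": "send_rows", "kwargs": {
  "increments": [
    [-1, -0.005, 0.001, 0, 0],
    [-1, -0.01, 0.001, 0, 0],
    [-1, -0.015, 0.001, 0, 0],
    [-1, -0.018, 0.001, 0, 0],
    [-1, -0.018, 0.001, 0, 0]
  ]
}}

```text
time: 3.28
tool_pos: [0.5869, -0.0788, 0.2555]
ee_rot: [1.012, 1.569, -2.162]
wrist_force: [2.4, -5.1, -8.3]
width: 0.014
```

Request:
{"fn": "send_rows", "kwargs": {
  "increments": [
    [-1, 0, 0, 0, 0],
    [-1, 0, 0, 0, 0]
  ]
}}

```text
time: 3.45
tool_pos: [0.5869, -0.0788, 0.2546]
ee_rot: [0.749, 1.569, -2.425]
wrist_force: [1.9, -4.6, -7.9]
width: 0.014
```

Request:
{"fn": "send_rows", "kwargs": {
  "increments": [
    [-1, 0, 0, 0, -0.1],
    [-1, 0, 0, 0, -0.2],
    [-1, 0, 0, 0, -0.3],
    [-1, 0, 0, 0, -0.4],
    [-1, 0, 0, 0, -0.5]
  ]
}}

```text
time: 3.87
tool_pos: [0.587, -0.0792, 0.2546]
ee_rot: [0.513, 1.568, -2.156]
wrist_force: [2.4, -5.7, -8.4]
width: 0.0139
```

Request:
{"fn": "send_rows", "kwargs": {
  "increments": [
    [-1, 0, 0, 0, -0.1],
    [-1, 0, 0, 0, -0.2],
    [-1, 0, 0, 0, -0.3],
    [-1, 0, 0, 0, -0.4],
    [-1, 0, 0, 0, -0.5]
  ]
}}

```text
time: 4.28
tool_pos: [0.5873, -0.0795, 0.2547]
ee_rot: [0.356, 1.568, -1.814]
wrist_force: [2.7, -6.5, -9.0]
width: 0.014
```

Request:
{"fn": "send_rows", "kwargs": {
  "increments": [
    [-1, 0, 0, 0, -0.047],
    [-1, 0, 0, 0, -0.047],
    [-1, 0, 0, 0, -0.047]
  ]
}}

```text
time: 4.53
tool_pos: [0.5873, -0.0795, 0.2547]
ee_rot: [0.346, 1.568, -1.781]
wrist_force: [2.5, -6.2, -9.1]
width: 0.0136
```

```bash
python3 - <<'E'
from h import *
from bench import robot
go([.5869,-.0772,.236],-np.pi/2+phi+1.047)
s=robot.snapshot("scene")
a=s["image"][120:280,230:390,::-1]
cv2.imwrite(f"pics/scene2.png",cv2.resize(a,None,fx=3.7,fy=3.7))
E
```

```text
t 4.53 tcp [ 0.5873 -0.0795  0.2547] yang -31.9 x [-0.001 -0.003 -1.   ] F [ 2.5 -6.2 -9.1] w 0.0136 q6 0.33
shift [ 0.0187 -0.0016 -0.0018] roll -0.0018457668694722429 z world [-1.     0.001  0.002]
```

View pics/scene2.png

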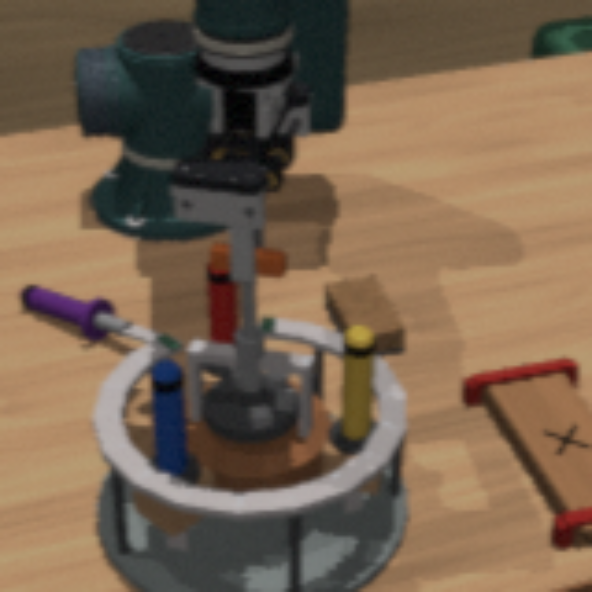

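Head has turned: red at the gate (crop 222,300 behind the stem), yellow at the right, blue at left-front. The purple decoy has toppled onto the bench by itself. Now lower the T-handle home.

Request:
{"fn": "send_rows", "kwargs": {
  "increments": [
    [-1, 0.006, 0, 0, 0],
    [-1, 0.012, 0, 0, 0],
    [-1, 0.017, 0, 0, 0],
    [-1, 0.017, 0, 0, 0],
    [-1, 0.017, 0, 0, 0]
  ]
}}

```text
time: 5.0
tool_pos: [0.5874, -0.0795, 0.2389]
ee_rot: [0.825, 1.568, -1.302]
wrist_force: [1.6, -7.0, -5.7]
width: 0.0136
```

Request:
{"fn": "send_rows", "kwargs": {
  "increments": [
    [0.1, 0, 0, 0, 0],
    [0.1, 0, 0, 0, 0],
    [0.1, 0, 0, 0, 0],
    [0.1, 0, 0, 0, 0],
    [0.1, 0, 0, 0, 0]
  ]
}}

```text
time: 5.42
tool_pos: [0.5871, -0.0773, 0.2396]
ee_rot: [2.468, 1.57, 0.343]
wrist_force: [-0.4, -0.1, -1.0]
width: 0.0433
```

Request:
{"fn": "send_rows", "kwargs": {
  "increments": [
    [0.1, -0.03, 0, 0, 0],
    [0.1, -0.06, 0, 0, 0],
    [0.1, -0.08, 0, 0, 0],
    [0.1, -0.08, 0, 0, 0]
  ]
}}

```text
time: 5.75
tool_pos: [0.5884, -0.0777, 0.3251]
ee_rot: [1.931, 1.56, -0.194]
wrist_force: [-0.9, -1.1, 1.5]
width: 0.052
```

```bash
python3 - <<'E'
from h import *
from bench import robot
go([.492,-.0742,.32],0)
for n,b in(("scene",(200,140,360,270)),("top",(260,110,420,270))):
    s=robot.snapshot(n);pickle.dump(s,open(f"pics/{n}3.pkl","wb"))
    a=s["image"][b[1]:b[3],b[0]:b[2],::-1]
    cv2.imwrite(f"pics/{n}3.png",cv2.resize(a,None,fx=3.7,fy=3.7,interpolation=cv2.INTER_CUBIC))
E
```

```text
t 5.75 tcp [ 0.5884 -0.0777  0.3251] yang -31.8 x [ 0.01  -0.002 -1.   ] F [-0.9 -1.1  1.5] w 0.052 q6 0.33
shift [ 0.0041 -0.0838  0.0477] roll -0.5544700988430549 z world [-1.     0.01  -0.004]
```

View pics/scene3.png

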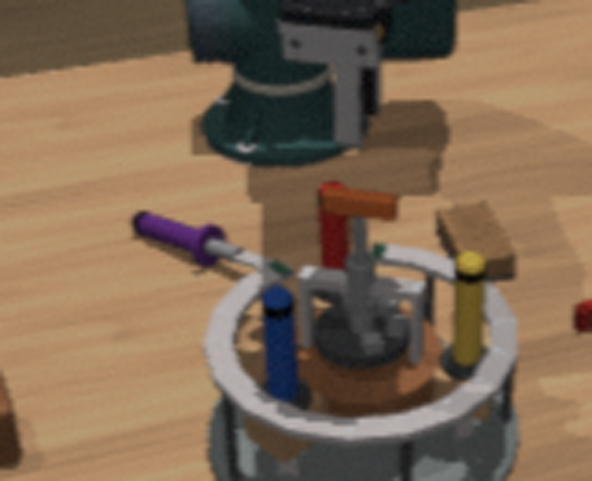

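View pics/top3.png

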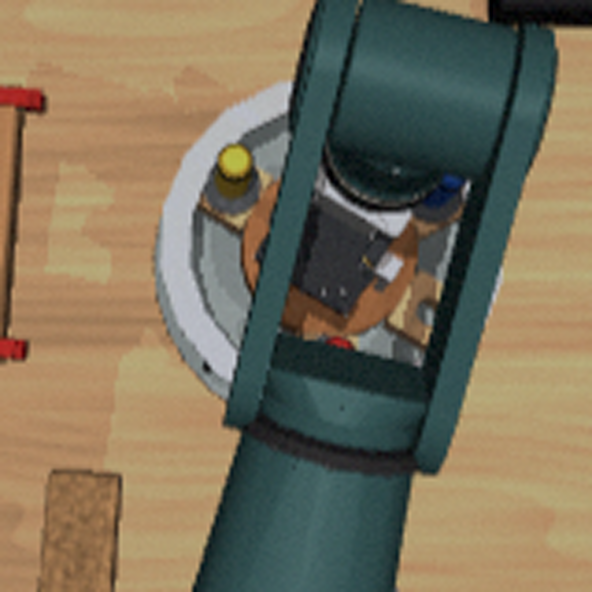

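```bash
python3 - <<'E'
from h import *
s=pickle.load(open("pics/scene3.pkl","rb"))
f=lambda x,y:(200+x/3.7,140+y/3.7)
print(proj(s,[.492,-.0742,.212]),f(333,188))
m=mask(s["image"],165,8,130,60,(280,180,300,220));ys,xs=np.nonzero(m);print(xs.min(),xs.max(),ys.min(),ys.max())
print("bar",proj(s,[.5869,-.0772,.255]),f(358,202))
for p in [(140,222),(210,245),(285,275)]: print(onz(s,*f(*p),.015),onz(s,*f(*p),.12))
E
```

```text
[289.05275618 190.72633478] (290.0, 190.8108108108108)
286 293 189 212
bar [296.46967205 194.67869897] (296.7567567567568, 194.59459459459458)
[ 0.19157344 -0.21378699  0.015     ] [ 0.35185469 -0.2306049   0.12      ]
[ 0.2620232  -0.14917371  0.015     ] [ 0.41362716 -0.17395003  0.12      ]
[ 0.34343214 -0.08573947  0.015     ] [ 0.48500897 -0.11832898  0.12      ]
```

```bash
python3 -c "
from h import *
go([.492,-.0737,.32],-np.pi/2)"
```

```text
t 5.85 tcp [ 0.5873 -0.0776  0.3197] yang -31.8 x [ 0.002 -0.    -1.   ] F [ 0.5  0.1 -0.1] w 0.0516 q6 0.33
shift [-0.0005 -0.0831  0.0469] roll 1.0161758171901387 z world [-1.     0.002 -0.001]
```

Request:
{"fn": "send_rows", "kwargs": {
  "increments": [
    [0.1, 0.004, -0.02, 0.01, 0.1],
    [0.1, 0.004, -0.04, 0.02, 0.2],
    [0.1, 0.004, -0.06, 0.03, 0.3],
    [0.1, 0.004, -0.083, 0.0477, 0.4],
    [0.1, 0.004, -0.083, 0.0477, 0.5]
  ]
}}

```text
time: 6.27
tool_pos: [0.487, -0.0741, 0.313]
ee_rot: [-0.654, 1.566, 2.998]
wrist_force: [1.3, -0.1, 0.9]
width: 0.0513
```

Request:
{"fn": "send_rows", "kwargs": {
  "increments": [
    [0.1, 0, 0, 0, 0.1],
    [0.1, 0, 0, 0, 0.2],
    [0.1, 0, 0, 0, 0.3],
    [0.1, 0, 0, 0, 0.4],
    [0.1, 0, 0, 0, 0.515]
  ]
}}

```text
time: 6.68
tool_pos: [0.4905, -0.0743, 0.3121]
ee_rot: [-0.294, 1.566, 2.843]
wrist_force: [0.1, 0.2, 0.3]
width: 0.0518
```

```bash
python3 -c "
from h import *
go([.492,-.0737,.146],-np.pi/2)"
```

```text
t 6.68 tcp [ 0.4905 -0.0743  0.3121] yang -90.2 x [-0.004  0.001 -1.   ] F [0.1 0.2 0.3] w 0.0518 q6 1.31
shift [ 0.1661 -0.0004 -0.0022] roll -0.004189770266848747 z world [-1.    -0.001  0.004]
```

Request:
{"fn": "send_rows", "kwargs": {
  "increments": [
    [0.1, 0.03, 0, -0.002, 0],
    [0.1, 0.06, 0, -0.002, 0],
    [0.1, 0.08, 0, -0.002, 0],
    [0.1, 0.08, 0, -0.002, 0]
  ]
}}

```text
time: 7.02
tool_pos: [0.4896, -0.0735, 0.2268]
ee_rot: [-0.27, 1.556, 2.872]
wrist_force: [-0.2, -0.4, 0.2]
width: 0.052
```

```bash
python3 - <<'E'
from h import *
from bench import robot
go([.492,-.0737,.146],-np.pi/2)
for n,b in(("scene",(240,140,340,240)),):
    s=robot.snapshot(n);pickle.dump(s,open(f"pics/{n}4.pkl","wb"))
    a=s["image"][b[1]:b[3],b[0]:b[2],::-1]
    cv2.imwrite(f"pics/{n}4.png",cv2.resize(a,None,fx=5,fy=5,interpolation=cv2.INTER_CUBIC))
E
```

```text
t 7.02 tcp [ 0.4896 -0.0735  0.2268] yang -89.9 x [-0.014  0.004 -1.   ] F [-0.2 -0.4  0.2] w 0.052 q6 1.31
shift [ 0.0808  0.0005 -0.0035] roll 0.0008783645031842369 z world [-1.    -0.004  0.014]
```

View pics/scene4.png

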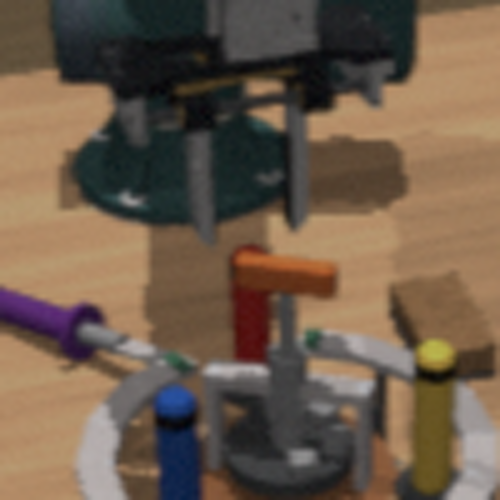

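The fingers (crop x 205 and 297) straddle the red handle (x ≈ 249). Descend and close.

Request:
{"fn": "send_rows", "kwargs": {
  "increments": [
    [0.1, 0.02, 0, -0.001, 0],
    [0.1, 0.04, 0, -0.001, 0],
    [0.1, 0.06, 0, -0.001, 0],
    [0.1, 0.078, 0, -0.001, 0],
    [0.1, 0.078, 0, -0.001, 0]
  ]
}}

```text
time: 7.48
tool_pos: [0.4925, -0.0741, 0.1537]
ee_rot: [-0.264, 1.565, 2.878]
wrist_force: [-0.4, -0.4, -1.1]
width: 0.0516
```

Request:
{"fn": "send_rows", "kwargs": {
  "increments": [
    [-1, 0, 0, 0, 0],
    [-1, 0, 0, 0, 0],
    [-1, 0, 0, 0, 0],
    [-1, 0, 0, 0, 0],
    [-1, 0, 0, 0, 0]
  ]
}}

```text
time: 7.9
tool_pos: [0.4953, -0.0749, 0.1585]
ee_rot: [2.822, 1.568, -0.319]
wrist_force: [-0.1, -0.1, 2.4]
width: 0.0268
```

```bash
python3 -c "
from h import *
go([.492,-.0737,.246],-np.pi/2)"
```

```text
t 7.9 tcp [ 0.4953 -0.0749  0.1585] yang -90.0 x [ 0.003 -0.001 -1.   ] F [-0.1 -0.1  2.4] w 0.0268 q6 1.31
shift [-0.0875 -0.0011  0.003 ] roll 0.000804078741311276 z world [-1.     0.001 -0.003]
```

```bash
python3 - <<'E'
from h import *
from bench import robot
for n,b in(("scene",(240,140,340,240)),("top",(290,100,410,260))):
    s=robot.snapshot(n);pickle.dump(s,open(f"pics/{n}5.pkl","wb"))
    a=s["image"][b[1]:b[3],b[0]:b[2],::-1]
    cv2.imwrite(f"pics/{n}5.png",cv2.resize(a,None,fx=3.7,fy=3.7,interpolation=cv2.INTER_CUBIC))
o=robot.get_obs();print(o)
E
```

```text
{'time': 8.0, 'joint_positions': array([-2.63318509e-01, -1.07601845e-02,  1.56512587e+00, -1.68347184e-04,
        1.58395130e+00,  1.30675623e+00]), 'qvel': array([-0.00218518,  0.00104529,  0.00146485, -0.00133564, -0.00091726,
       -0.00051638]), 'joint_torque': array([ 2.17979425e-01, -2.72646832e+01, -2.76189280e+01,  8.67462507e-02,
       -5.34115441e-02, -5.25356692e-03]), 'tool_pos': array([ 0.49526608, -0.07495343,  0.15846615]), 'ee_rot': array([ 2.82621129,  1.56751634, -0.31466226]), 'wrist_force': array([ 0.76318638, -0.72405442,  4.71182369]), 'wrist_torque': array([ 0.06250855,  0.01402363, -0.0290368 ]), 'width': 0.02667088070455726}
```

View pics/scene5.png

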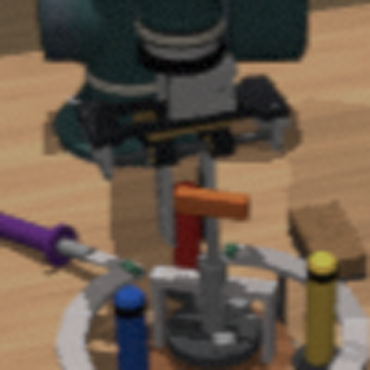

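View pics/top5.png

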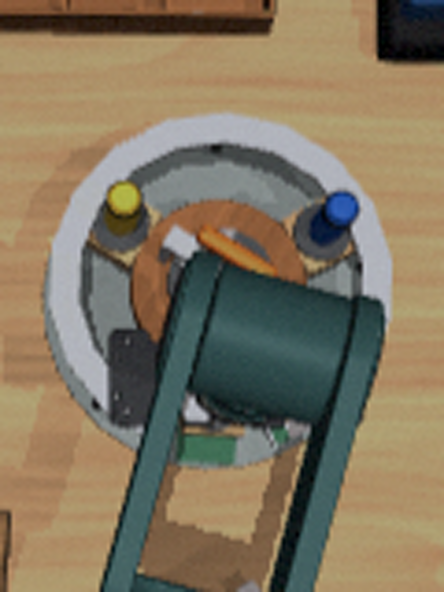

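Grasp confirmed (width 26.8 mm; fingers either side of the handle). Commanded height is simply 10 mm above the intended one, which suits. Lift straight up.

Request:
{"fn": "send_rows", "kwargs": {
  "increments": [
    [-1, -0.01, 0, 0, 0],
    [-1, -0.03, 0, 0, 0],
    [-1, -0.05, 0, 0, 0],
    [-1, -0.07, 0, 0, 0],
    [-1, -0.09, 0, 0, 0]
  ]
}}

```text
time: 8.42
tool_pos: [0.4938, -0.0744, 0.2473]
ee_rot: [-0.264, 1.569, 2.879]
wrist_force: [0.4, -0.0, -2.2]
width: 0.0266
```

Request:
{"fn": "send_rows", "kwargs": {
  "increments": [
    [-1, -0.02, 0, 0, 0],
    [-1, -0.035, 0, 0, 0],
    [-1, -0.035, 0, 0, 0],
    [-1, -0.035, 0, 0, 0],
    [-1, -0.035, 0, 0, 0]
  ]
}}

```text
time: 8.83
tool_pos: [0.4938, -0.0744, 0.2803]
ee_rot: [-0.254, 1.568, 2.888]
wrist_force: [-0.4, -0.8, -2.7]
width: 0.0263
```

```bash
python3 - <<'E'
from h import *
from bench import robot
go([.464,-.0737,.246],0)
for n,b in(("scene",(230,130,350,250)),):
    s=robot.snapshot(n);pickle.dump(s,open(f"pics/{n}6.pkl","wb"))
    a=s["image"][b[1]:b[3],b[0]:b[2],::-1]
    cv2.imwrite(f"pics/{n}6.png",cv2.resize(a,None,fx=4,fy=4,interpolation=cv2.INTER_CUBIC))
E
```

```text
t 8.83 tcp [ 0.4938 -0.0744  0.2803] yang -90.0 x [-0.003  0.001 -1.   ] F [-0.4 -0.8 -2.7] w 0.0263 q6 1.31
shift [ 0.0343 -0.0007  0.0297] roll -1.5699595601537766 z world [-1.    -0.001  0.003]
```

View pics/scene6.png

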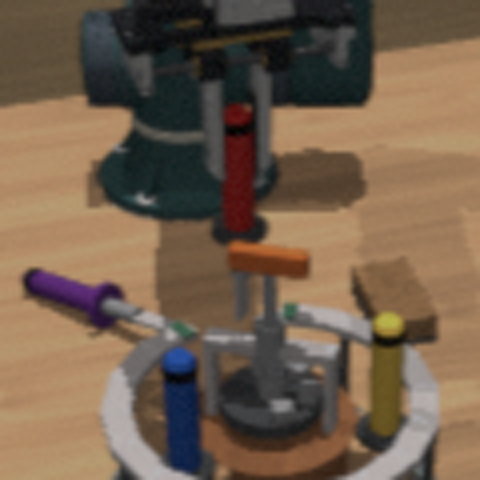

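Request:
{"fn": "send_rows", "kwargs": {
  "increments": [
    [-1, 0, 0, 0.01, -0.1],
    [-1, 0, 0, 0.02, -0.2],
    [-1, 0, 0, 0.03, -0.3],
    [-1, 0, 0, 0.031, -0.4],
    [-1, 0, 0, 0.031, -0.5]
  ]
}}

```text
time: 9.3
tool_pos: [0.4622, -0.0744, 0.2802]
ee_rot: [-0.765, 1.568, 2.882]
wrist_force: [0.5, 0.4, -1.4]
width: 0.0266
```

Request:
{"fn": "send_rows", "kwargs": {
  "increments": [
    [-1, 0, 0, 0, -0.1],
    [-1, 0, 0, 0, -0.2],
    [-1, 0, 0, 0, -0.3],
    [-1, 0, 0, 0, -0.4],
    [-1, 0, 0, 0, -0.5]
  ]
}}

```text
time: 9.72
tool_pos: [0.4626, -0.0744, 0.2799]
ee_rot: [-1.282, 1.567, 2.866]
wrist_force: [0.5, 0.3, -1.8]
width: 0.0268
```

Request:
{"fn": "send_rows", "kwargs": {
  "increments": [
    [-1, 0, 0, 0, -0.1],
    [-1, 0, 0, 0, -0.2],
    [-1, 0, 0, 0, -0.3],
    [-1, 0, 0, 0, -0.4],
    [-1, 0, 0, 0, -0.5]
  ]
}}

```text
time: 10.13
tool_pos: [0.4626, -0.0744, 0.2799]
ee_rot: [-1.776, 1.567, 2.872]
wrist_force: [-0.1, -0.0, -2.1]
width: 0.0268
```

Request:
{"fn": "send_rows", "kwargs": {
  "increments": [
    [-1, 0, 0, 0, -0.07],
    [-1, 0, 0, 0, -0.07],
    [-1, 0, 0, 0, -0.07]
  ]
}}

```text
time: 10.38
tool_pos: [0.4629, -0.0745, 0.2804]
ee_rot: [-1.842, 1.568, 2.868]
wrist_force: [0.2, -0.3, -1.8]
width: 0.0266
```

```bash
python3 - <<'E'
from h import *
from bench import robot
go([.463,-.0737,.2315],0)
for n,b in(("scene",(230,130,350,250)),("top",(280,120,420,260))):
    s=robot.snapshot(n);pickle.dump(s,open(f"pics/{n}7.pkl","wb"))
    a=s["image"][b[1]:b[3],b[0]:b[2],::-1]
    cv2.imwrite(f"pics/{n}7.png",cv2.resize(a,None,fx=4,fy=4,interpolation=cv2.INTER_CUBIC))
P=np.array([-.0355,.12]);p0=None
for a in range(0,56,5):
    r=np.radians(a);u=np.array([np.sin(r),np.cos(r)]);n=np.array([np.cos(r),-np.sin(r)])
    G=P-.009*n+.1305*u
    if p0 is None:p0=G
    print(a,"tx",(p0-G)[1].round(4),"tz",(p0-G)[0].round(4),G)
E
```

```text
t 10.38 tcp [ 0.4629 -0.0745  0.2804] yang -0.1 x [-0.002  0.001 -1.   ] F [ 0.2 -0.3 -1.8] w 0.0266 q6 -0.28
shift [ 0.0489  0.0003 -0.0008] roll -0.0018704239359892405 z world [-1.    -0.002 -0.001]
0 tx 0.0 tz 0.0 [-0.0445  0.2505]
5 tx -0.0003 tz -0.0114 [-0.03309193  0.25078781]
10 tx 0.0004 tz -0.0228 [-0.02170218  0.25008025]
15 tx 0.0021 tz -0.0341 [-0.01041745  0.24838269]
20 tx 0.0048 tz -0.0452 [0.0006764  0.24570807]
25 tx 0.0084 tz -0.056 [0.01149491 0.24207673]
30 tx 0.013 tz -0.0665 [0.02195577 0.23751632]
35 tx 0.0184 tz -0.0765 [0.03197936 0.23206153]
40 tx 0.0247 tz -0.086 [0.04148938 0.22575389]
45 tx 0.0319 tz -0.0949 [0.05041347 0.2186414 ]
50 tx 0.0397 tz -0.1032 [0.05868371 0.21077818]
55 tx 0.0483 tz -0.1107 [0.06623715 0.20222409]
```

View pics/scene7.png

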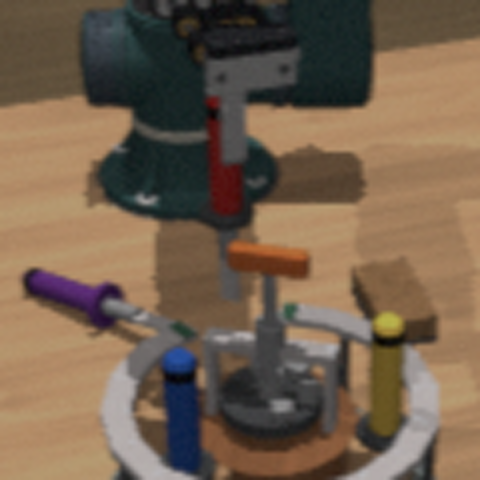

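View pics/top7.png

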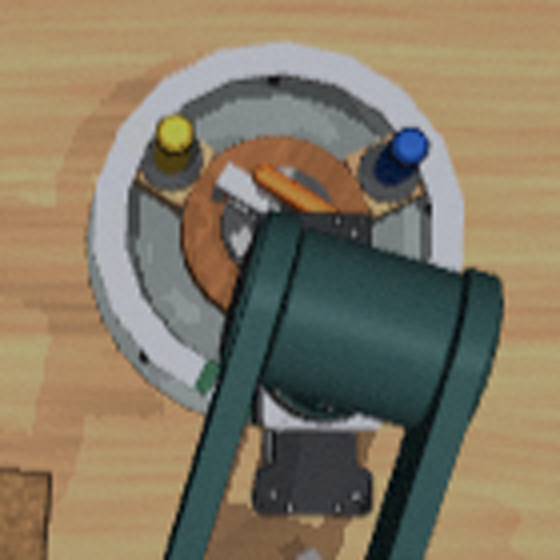

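Request:
{"fn": "send_rows", "kwargs": {
  "increments": [
    [-1, 0.015, 0, 0, 0],
    [-1, 0.03, 0, 0, 0],
    [-1, 0.045, 0, -0.003, 0],
    [-1, 0.048, 0, -0.01, 0],
    [-1, 0.048, 0, -0.02, 0]
  ]
}}

```text
time: 10.9
tool_pos: [0.4646, -0.0568, 0.2383]
ee_rot: [0.898, 1.561, -0.677]
wrist_force: [-0.7, -4.3, 9.5]
width: 0.0267
```

Request:
{"fn": "send_rows", "kwargs": {
  "increments": [
    [-1, 0, 0, -0.005, 0],
    [-1, 0, 0, -0.01, 0],
    [-1, 0, 0, -0.01, 0]
  ]
}}

```text
time: 11.15
tool_pos: [0.4646, -0.0461, 0.2379]
ee_rot: [0.898, 1.562, -0.674]
wrist_force: [-0.6, -2.7, 9.5]
width: 0.0268
```

```bash
python3 - <<'E'
from h import *
from bench import robot
go([.463,-.0445,.2315],0)
for n,b in(("scene",(230,130,350,250)),):
    s=robot.snapshot(n)
    a=s["image"][b[1]:b[3],b[0]:b[2],::-1]
    cv2.imwrite(f"pics/{n}8.png",cv2.resize(a,None,fx=4,fy=4,interpolation=cv2.INTER_CUBIC))
E
```

```text
t 11.15 tcp [ 0.4646 -0.0461  0.2379] yang -0.1 x [ 0.007 -0.006 -1.   ] F [-0.6 -2.7  9.5] w 0.0268 q6 -0.22
shift [ 0.0064 -0.0017 -0.0016] roll -0.0017158714323119995 z world [-1.     0.007  0.006]
```

View pics/scene8.png

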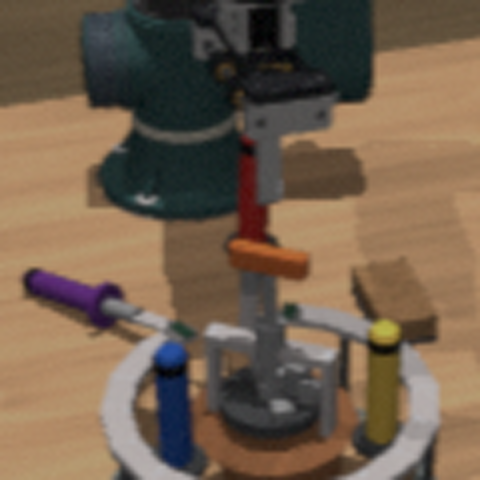

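The blade edge is resting on the gate's socket block (11 N up-force; head just nudged within its play). I'll lift clear, and use the ring's inner edge on the free +y side instead.

Request:
{"fn": "send_rows", "kwargs": {
  "increments": [
    [-1, -0.02, 0, 0.005, 0],
    [-1, -0.045, 0, 0.005, 0],
    [-1, -0.05, 0, 0.005, 0],
    [-1, -0.05, 0, 0.005, 0]
  ]
}}

```text
time: 11.53
tool_pos: [0.4643, -0.0499, 0.2858]
ee_rot: [1.346, 1.566, -0.225]
wrist_force: [-1.2, 0.0, -2.0]
width: 0.0267
```

```bash
python3 - <<'E'
from h import *
from bench import robot
go([.5697,.0134,.285],0)
for n,b in(("scene",(230,130,350,250)),("top",(280,120,420,260))):
    s=robot.snapshot(n);pickle.dump(s,open(f"pics/{n}9.pkl","wb"))
    a=s["image"][b[1]:b[3],b[0]:b[2],::-1]
    cv2.imwrite(f"pics/{n}9.png",cv2.resize(a,None,fx=4,fy=4,interpolation=cv2.INTER_CUBIC))
E
```

```text
t 11.53 tcp [ 0.4643 -0.0499  0.2858] yang -0.0 x [ 0.005 -0.001 -1.   ] F [-1.2  0.  -2. ] w 0.0267 q6 -0.23
shift [ 0.0012  0.1053 -0.0633] roll -0.0006840530669109945 z world [-1.     0.005  0.001]
```

View pics/scene9.png

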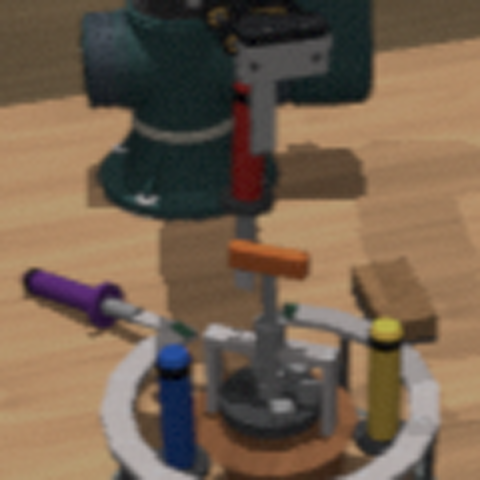

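View pics/top9.png

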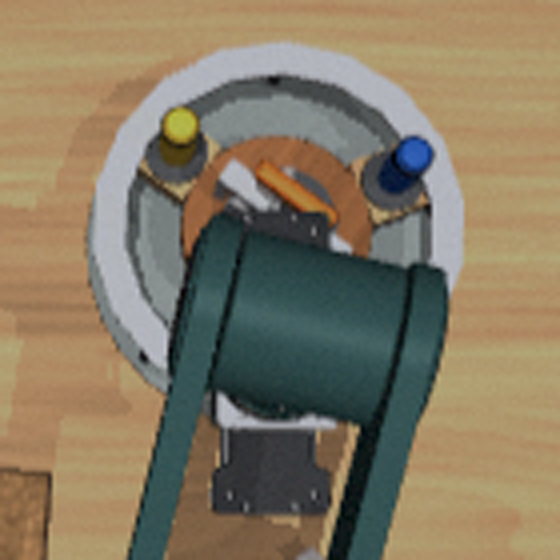

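```bash
python3 - <<'E'
from h import *
s=pickle.load(open("pics/scene9.pkl","rb"))
for z in (.13,.135,.14,.145,.15): print(z,proj(s,[.4645,-.050,z]))
for z in(.335,.34,.345,.35):print("top",z,proj(s,[.4645,-.050,z]))
a=s["image"][190:212,280:302,::-1];cv2.imwrite("pics/c9.png",cv2.resize(a,None,fx=20,fy=20,interpolation=cv2.INTER_NEAREST))
E
```

```text
0.13 [294.07461991 205.14054824]
0.135 [294.0441706  203.97943779]
0.14 [294.01359009 202.81332466]
0.145 [293.98287755 201.64217645]
0.15 [293.9520321  200.46596048]
top 0.335 [292.70875354 153.05656036]
top 0.34 [292.6721413  151.66044153]
top 0.345 [292.63535602 150.25772471]
top 0.35 [292.59839649 148.84836303]
```

View pics/c9.png

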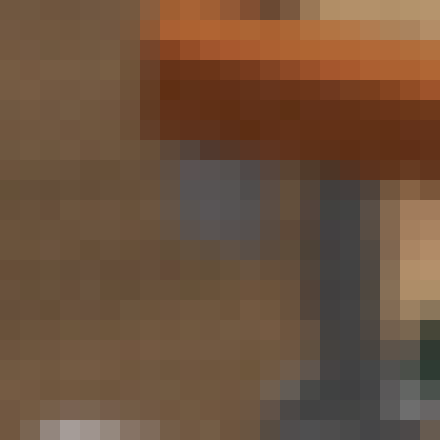

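Request:
{"fn": "send_rows", "kwargs": {
  "increments": [
    [-1, 0, 0.02, -0.013, 0],
    [-1, 0, 0.045, -0.028, 0],
    [-1, 0, 0.07, -0.044, 0],
    [-1, 0, 0.095, -0.058, 0],
    [-1, 0, 0.105, -0.063, 0]
  ]
}}

```text
time: 12.05
tool_pos: [0.5698, 0.0154, 0.28]
ee_rot: [-1.888, 1.566, 2.827]
wrist_force: [-0.4, 0.1, -2.3]
width: 0.0267
```

Request:
{"fn": "send_rows", "kwargs": {
  "increments": [
    [-1, 0, 0, 0, 0],
    [-1, 0, 0, 0, 0]
  ]
}}

```text
time: 12.22
tool_pos: [0.5677, 0.0136, 0.2811]
ee_rot: [-1.557, 1.566, -3.127]
wrist_force: [-0.1, 0.1, -1.6]
width: 0.027
```

```bash
python3 - <<'E'
from h import *
from bench import robot
go([.5697,.0134,.2285],0)
for n,b in(("scene",(230,130,350,250)),("top",(280,120,420,260))):
    s=robot.snapshot(n);pickle.dump(s,open(f"pics/{n}10.pkl","wb"))
    a=s["image"][b[1]:b[3],b[0]:b[2],::-1]
    cv2.imwrite(f"pics/{n}10.png",cv2.resize(a,None,fx=4,fy=4,interpolation=cv2.INTER_CUBIC))
E
```

```text
t 12.22 tcp [0.5677 0.0136 0.2811] yang 0.0 x [-0.005 -0.    -1.   ] F [-0.1  0.1 -1.6] w 0.027 q6 -0.08
shift [0.0526 0.0022 0.0002] roll 0.0005936252398317521 z world [-1.    -0.005  0.   ]
```

View pics/scene10.png

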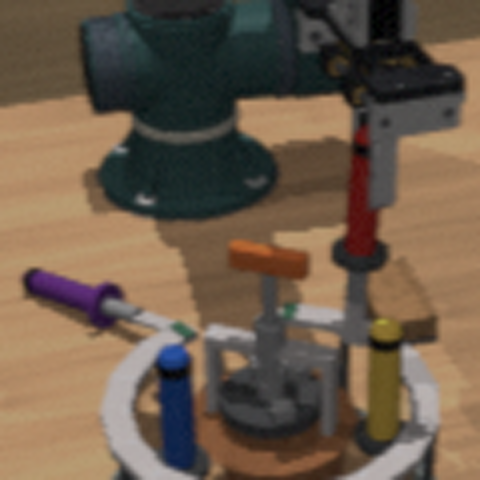

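View pics/top10.png

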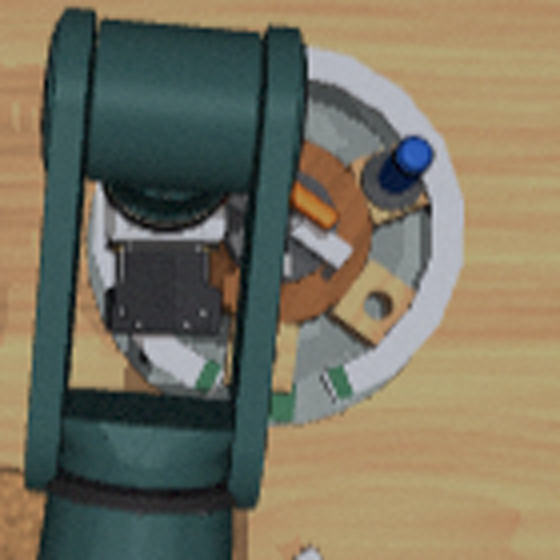

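Request:
{"fn": "send_rows", "kwargs": {
  "increments": [
    [-1, 0.015, 0.002, 0, 0],
    [-1, 0.03, 0.002, 0, 0],
    [-1, 0.045, 0.002, 0, 0],
    [-1, 0.053, 0.002, 0, 0],
    [-1, 0.053, 0.002, 0, 0]
  ]
}}

```text
time: 12.73
tool_pos: [0.5685, 0.0129, 0.2285]
ee_rot: [-1.596, 1.566, 3.115]
wrist_force: [-0.5, 0.2, -2.1]
width: 0.0267
```

```bash
python3 - <<'E'
from h import *
from bench import robot
go([.5697,.0134,.2285],0)
for n,b in(("scene",(260,130,380,250)),):
    s=robot.snapshot(n)
    a=s["image"][b[1]:b[3],b[0]:b[2],::-1]
    cv2.imwrite(f"pics/{n}11.png",cv2.resize(a,None,fx=4,fy=4,interpolation=cv2.INTER_CUBIC))
E
```

```text
t 12.73 tcp [0.5685 0.0129 0.2285] yang -0.1 x [-0.004  0.    -1.   ] F [-0.5  0.2 -2.1] w 0.0267 q6 -0.08
shift [-0.0001  0.0012 -0.0005] roll -0.0010106399628337925 z world [-1.    -0.004 -0.   ]
```

View pics/scene11.png

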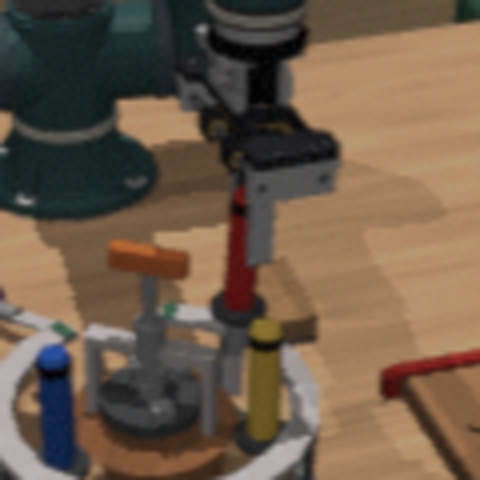

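Request:
{"fn": "send_rows", "kwargs": {
  "increments": [
    [-1, 0, 0, -0.007, 0],
    [-1, 0, 0, -0.014, 0],
    [-1, 0, 0, -0.02, 0],
    [-1, 0, 0, -0.026, 0],
    [-1, 0, 0, -0.031, 0]
  ]
}}

```text
time: 13.2
tool_pos: [0.5707, 0.0438, 0.2316]
ee_rot: [0.398, 1.567, -1.173]
wrist_force: [0.5, -4.5, -1.3]
width: 0.0272
```

```bash
cat > look.py <<'E'
import sys
from h import *
from bench import robot
k=sys.argv[1];x=int(sys.argv[2]) if len(sys.argv)>2 else 260
go([.5697,.0134,.2285],0)
s=robot.snapshot("scene");pickle.dump(s,open(f"pics/scene{k}.pkl","wb"))
a=s["image"][120:260,x:x+140,::-1]
cv2.imwrite(f"pics/scene{k}.png",cv2.resize(a,None,fx=4,fy=4,interpolation=cv2.INTER_CUBIC))
E
python3 look.py 12
```

```text
t 13.2 tcp [0.5707 0.0438 0.2316] yang -0.0 x [ 0.002 -0.004 -1.   ] F [ 0.5 -4.5 -1.3] w 0.0272 q6 -0.02
shift [ 0.0032 -0.001   0.0304] roll -0.0003858815029369467 z world [-1.     0.002  0.004]
```

View pics/scene12.png

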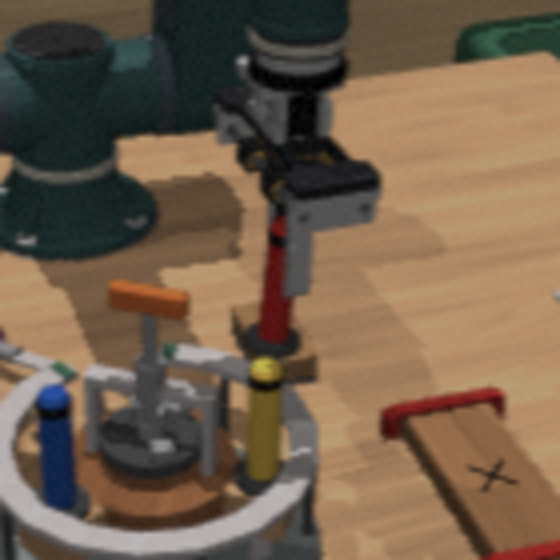

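The chisel is pivoting in the pads with only 4.5 N. Continue along the arc.

Request:
{"fn": "send_rows", "kwargs": {
  "increments": [
    [-1, 0.002, 0, -0.009, 0],
    [-1, 0.004, 0, -0.018, 0],
    [-1, 0.008, 0, -0.028, 0],
    [-1, 0.012, 0, -0.036, 0],
    [-1, 0.016, 0, -0.044, 0]
  ]
}}

```text
time: 13.67
tool_pos: [0.5702, 0.0897, 0.2141]
ee_rot: [-2.584, 1.57, 2.129]
wrist_force: [-0.1, -1.8, -0.7]
width: 0.0263
```

```bash
python3 look.py 13
```

```text
t 13.67 tcp [0.5702 0.0897 0.2141] yang 0.0 x [-0.     0.001 -1.   ] F [-0.1 -1.8 -0.7] w 0.0263 q6 0.06
shift [-0.0144 -0.0006  0.0763] roll 0.0007297234651031381 z world [-1.    -0.    -0.001]
```

View pics/scene13.png

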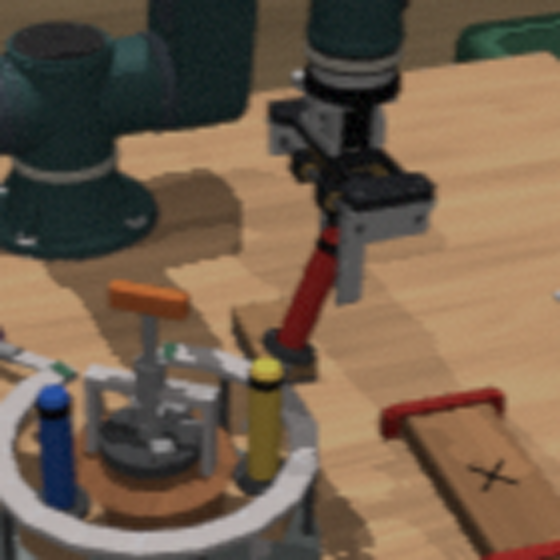

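Request:
{"fn": "send_rows", "kwargs": {
  "increments": [
    [-1, 0.004, 0, -0.007, 0],
    [-1, 0.009, 0, -0.014, 0],
    [-1, 0.014, 0, -0.022, 0],
    [-1, 0.02, 0, -0.03, 0],
    [-1, 0.02, 0, -0.03, 0]
  ]
}}

```text
time: 14.13
tool_pos: [0.5696, 0.1201, 0.1928]
ee_rot: [-1.841, 1.568, 2.874]
wrist_force: [0.4, -1.0, -2.3]
width: 0.0262
```

```bash
python3 look.py 14
```

```text
t 14.13 tcp [0.5696 0.1201 0.1928] yang 0.1 x [-0.003  0.001 -1.   ] F [ 0.4 -1.  -2.3] w 0.0262 q6 0.11
shift [-0.0358 -0.0002  0.1066] roll 0.001822938321151657 z world [-1.    -0.003 -0.001]
```

View pics/scene14.png

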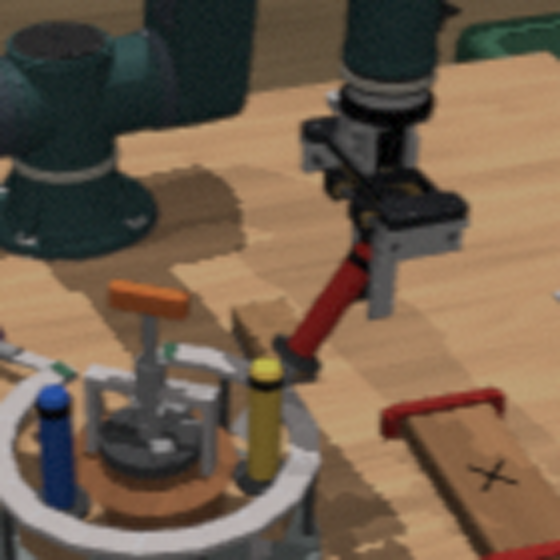

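```bash
cat > tilt.py <<'E'
import sys
from h import *
# tilt(pkl, box, xplane): red mask in scene, ray onto plane x=const
s=pickle.load(open(sys.argv[1],"rb"));b=tuple(map(int,sys.argv[2].split(",")));X=float(sys.argv[3])
m=mask(s["image"],172,6,140,50,b);n,l,st,c=cv2.connectedComponentsWithStats(m);i=1+np.argmax(st[1:,4])
ys,xs=np.nonzero(l==i);print("n",len(xs),xs.min(),xs.max(),ys.min(),ys.max())
pts=[]
for u,v in zip(xs,ys):
    o,d=ray(s,u,v);p=o+d*(X-o[0])/d[0];pts.append(p[1:])
pts=np.array(pts);vx,vy,x0,y0=cv2.fitLine(pts.astype(np.float32),cv2.DIST_HUBER,0,.01,.01).ravel()
if vy<0:vx,vy=-vx,-vy
print("tilt deg",np.degrees(np.arctan2(vx,vy)),"centroid yz",x0,y0)
t=(pts-[x0,y0])@[vx,vy];print("span",t.min(),t.max(),"edge est (from low end=.093):",np.array([x0,y0])+(t.min()-.093)*np.array([vx,vy]),"from top",np.array([x0,y0])+(t.max()-.2)*np.array([vx,vy]))
E
python3 tilt.py pics/scene14.pkl 325,170,360,215 .5697
```

```text
n 186 332 351 185 209
tilt deg 33.876244 centroid yz 0.084526554 0.20199904
span -0.04785143481790587 0.04485508080187554 edge est (from low end=.093): [0.00601582 0.08505806] from top [-0.00195138  0.07319099]
```

```bash
python3 - <<'E'
from h import *
s=pickle.load(open("pics/scene14.pkl","rb"));m=mask(s["image"],172,6,140,50,(325,170,360,215))
P=[]
for v in range(190,207):
    u=np.nonzero(m[v])[0].min();o,d=ray(s,u,v);p=o+d*(.5697-o[0])/d[0];P.append(p[1:])
P=np.array(P);k=np.polyfit(P[:,1],P[:,0],1);print(np.degrees(np.arctan(k[0])))
a=s["image"][170:225,310:365,::-1];cv2.imwrite("pics/c14.png",cv2.resize(a,None,fx=10,fy=10,interpolation=cv2.INTER_CUBIC))
E
```

```text
33.18114724448644
```

View pics/c14.png

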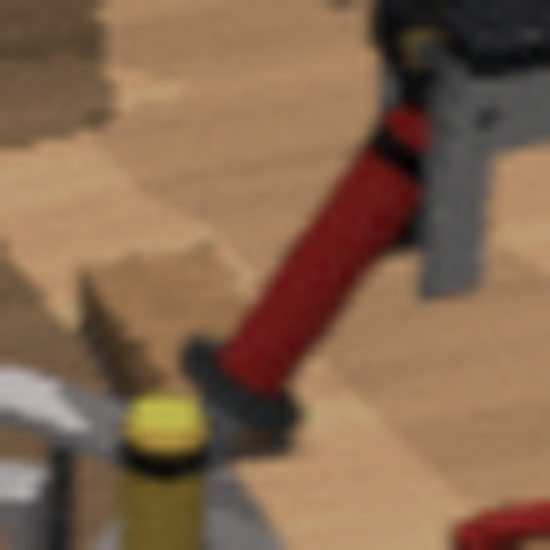

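```bash
python3 - <<'E'
from h import *
s=pickle.load(open("pics/scene14.pkl","rb"))
g=lambda p:((proj(s,p)-[310,170])*10).round()
print(g([.5697,.120,.2118]),g([.5697,.120,.1928]),g([.583,.120,.1928]))
for a in (33,40,47):
    r=np.radians(a);f=lambda k:[.5697,.120+(k-.1625)*np.sin(r),.2118+(k-.1625)*np.cos(r)]
    print(a,g(f(.2)),g(f(.093)),g(f(0)))
E
```

```text
[415. 225.] [412. 272.] [428. 293.]
33 [478. 134.] [303. 389.] [158. 599.]
40 [487. 139.] [285. 380.] [115. 582.]
47 [495. 146.] [269. 369.] [ 77. 559.]
```

Request:
{"fn": "send_rows", "kwargs": {
  "increments": [
    [-1, -0.015, 0, 0, 0],
    [-1, -0.03, 0, 0, 0],
    [-1, -0.05, 0, 0, 0],
    [-1, -0.06, 0, 0, 0],
    [-1, -0.06, 0, 0, 0]
  ]
}}

```text
time: 14.6
tool_pos: [0.5716, 0.1186, 0.2582]
ee_rot: [1.754, 1.565, 0.183]
wrist_force: [1.1, 0.0, -1.1]
width: 0.0259
```

```bash
python3 look.py 15; python3 - <<'E'
from h import *
from bench import robot
s=robot.snapshot("top");pickle.dump(s,open("pics/top15.pkl","wb"))
cv2.imwrite("pics/top15.png",cv2.resize(s["image"][100:260,220:380,::-1],None,fx=3.7,fy=3.7,interpolation=cv2.INTER_CUBIC))
s=pickle.load(open("pics/scene15.pkl","rb"))
cv2.imwrite("pics/c15.png",cv2.resize(s["image"][150:220,310:380,::-1],None,fx=8,fy=8,interpolation=cv2.INTER_CUBIC))
E
```

```text
t 14.6 tcp [0.5716 0.1186 0.2582] yang -0.0 x [ 0.006  0.001 -1.   ] F [ 1.1  0.  -1.1] w 0.0259 q6 0.11
shift [ 0.0295 -0.0021  0.1052] roll -2.731489974205914e-05 z world [-1.     0.006 -0.001]
```

View pics/c15.png

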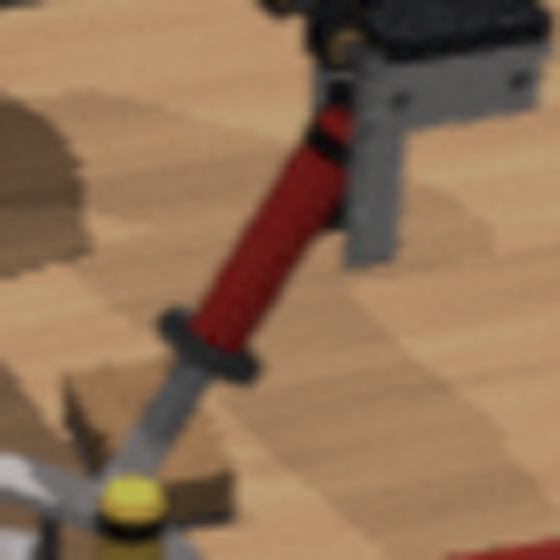

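View pics/top15.png

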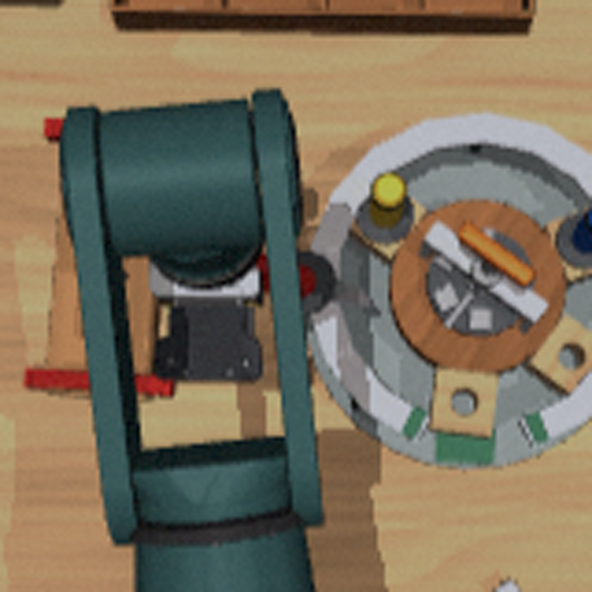

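```bash
python3 - <<'E'
from h import *
s=pickle.load(open("pics/scene15.pkl","rb"));t=pickle.load(open("pics/top15.pkl","rb"))
c,e=tri(s,(335.6,193.5),t,(305.5,176));print("collar",c,e)
G=np.array([.5716,.1186,.2772]);v=G-c;print(v,np.linalg.norm(v),"tilt",np.degrees(np.arctan2(np.hypot(v[0],v[1]),v[2])))
for X in(.55,.57):
  Q=[]
  for p in [(352.1,164),(340,187),(335.6,193.5),(326.5,208)]:
    o,d=ray(s,*p);q=o+d*(X-o[0])/d[0];Q.append(q)
  print(X,np.round(Q,4).tolist())
  w=Q[0]-Q[2];print(np.degrees(np.arctan2(w[1],w[2])),np.linalg.norm(w))
E
```

```text
collar [0.57167147 0.05531524 0.2222574 ] [np.float64(0.0053268366406069995), np.float64(0.005326836640607009)]
[-7.14742144e-05  6.32847641e-02  5.49426049e-02] 0.08380725696320325 tilt 49.03613634179782
0.55 [[0.55, 0.1241, 0.3085], [0.55, 0.0857, 0.2286], [0.55, 0.0708, 0.206], [0.55, 0.0396, 0.1538]]
27.44146282992158 0.11553818221097754
0.57 [[0.57, 0.114, 0.3204], [0.57, 0.0764, 0.2422], [0.57, 0.0619, 0.22], [0.57, 0.0313, 0.1689]]
27.44146282992155 0.11308741813475587
```

```bash
cat > edge.py <<'E'
# silhouettes: per row, left & right end of red in scene; report crop positions
import sys
from h import *
s=pickle.load(open(sys.argv[1],"rb"));b=tuple(map(int,sys.argv[2].split(",")));X=float(sys.argv[3])
m=mask(s["image"],172,6,130,50,b);P=[]
for v in range(b[1],b[3]):
    u=np.nonzero(m[v])[0]
    if len(u)<3: continue
    o,d=ray(s,u.min(),v);p=o+d*(X-o[0])/d[0];o,d=ray(s,u.max(),v);r=o+d*(X-o[0])/d[0];P.append([v,u.min(),u.max(),*p[1:],*r[1:]])
P=np.array(P);print(P[::3].round(3))
Q=P[2:-4]
k=np.polyfit(Q[:,4],Q[:,3],1);print("left tilt",np.degrees(np.arctan(k[0])))
E
python3 edge.py pics/scene14.pkl 325,170,360,215 .5697;python3 edge.py pics/scene15.pkl 325,155,360,200 .5716
```

```text
[[1.81e+02 3.48e+02 3.52e+02 1.04e-01 2.59e-01 1.18e-01 2.57e-01]
 [1.86e+02 3.45e+02 3.48e+02 9.40e-02 2.42e-01 1.05e-01 2.40e-01]
 [1.89e+02 3.43e+02 3.51e+02 8.80e-02 2.32e-01 1.17e-01 2.26e-01]
 [1.92e+02 3.41e+02 3.49e+02 8.10e-02 2.22e-01 1.10e-01 2.16e-01]
 [1.95e+02 3.39e+02 3.47e+02 7.50e-02 2.11e-01 1.04e-01 2.05e-01]
 [1.98e+02 3.37e+02 3.44e+02 6.80e-02 2.01e-01 9.40e-02 1.95e-01]
 [2.01e+02 3.35e+02 3.42e+02 6.10e-02 1.90e-01 8.70e-02 1.85e-01]
 [2.04e+02 3.32e+02 3.40e+02 5.10e-02 1.81e-01 8.00e-02 1.74e-01]
 [2.07e+02 3.33e+02 3.38e+02 5.50e-02 1.67e-01 7.30e-02 1.63e-01]]
left tilt 35.27758414388955
[[1.64e+02 3.50e+02 3.53e+02 1.06e-01 3.23e-01 1.16e-01 3.21e-01]
 [1.69e+02 3.47e+02 3.49e+02 9.70e-02 3.06e-01 1.04e-01 3.05e-01]
 [1.72e+02 3.45e+02 3.52e+02 9.00e-02 2.97e-01 1.15e-01 2.92e-01]
 [1.75e+02 3.43e+02 3.51e+02 8.40e-02 2.87e-01 1.12e-01 2.81e-01]
 [1.78e+02 3.41e+02 3.50e+02 7.70e-02 2.77e-01 1.09e-01 2.71e-01]
 [1.81e+02 3.39e+02 3.47e+02 7.10e-02 2.67e-01 9.90e-02 2.61e-01]
 [1.84e+02 3.37e+02 3.45e+02 6.40e-02 2.57e-01 9.30e-02 2.51e-01]
 [1.87e+02 3.36e+02 3.43e+02 6.10e-02 2.46e-01 8.60e-02 2.41e-01]
 [1.90e+02 3.33e+02 3.41e+02 5.10e-02 2.37e-01 8.00e-02 2.31e-01]
 [1.93e+02 3.37e+02 3.40e+02 6.60e-02 2.22e-01 7.70e-02 2.20e-01]]
left tilt 32.20466840975499
```

Request:
{"fn": "send_rows", "kwargs": {
  "increments": [
    [-1, 0.02, 0, 0, 0],
    [-1, 0.04, 0, 0, 0],
    [-1, 0.056, 0, 0, 0],
    [-1, 0.062, 0, -0.005, 0],
    [-1, 0.066, 0, -0.01, 0]
  ]
}}

```text
time: 15.12
tool_pos: [0.5693, 0.1281, 0.1867]
ee_rot: [-1.21, 1.567, -2.781]
wrist_force: [-0.1, -1.1, -1.9]
width: 0.0259
```

```bash
python3 look.py 16;python3 edge.py pics/scene16.pkl 325,165,362,215 .5716
```

```text
t 15.12 tcp [0.5693 0.1281 0.1867] yang -0.0 x [-0.004 -0.001 -1.   ] F [-0.1 -1.1 -1.9] w 0.0259 q6 0.13
shift [-0.0416  0.0003  0.1147] roll -0.0007575933666985613 z world [-1.    -0.004  0.001]
[[1.82e+02 3.51e+02 3.54e+02 1.14e-01 2.55e-01 1.25e-01 2.53e-01]
 [1.85e+02 3.49e+02 3.54e+02 1.08e-01 2.45e-01 1.26e-01 2.41e-01]
 [1.89e+02 3.46e+02 3.53e+02 9.80e-02 2.31e-01 1.23e-01 2.26e-01]
 [1.92e+02 3.43e+02 3.52e+02 8.80e-02 2.22e-01 1.21e-01 2.15e-01]
 [1.95e+02 3.41e+02 3.50e+02 8.10e-02 2.11e-01 1.14e-01 2.04e-01]
 [1.98e+02 3.39e+02 3.46e+02 7.40e-02 2.01e-01 1.00e-01 1.95e-01]
 [2.01e+02 3.36e+02 3.44e+02 6.40e-02 1.91e-01 9.30e-02 1.84e-01]
 [2.04e+02 3.33e+02 3.42e+02 5.40e-02 1.81e-01 8.70e-02 1.74e-01]
 [2.07e+02 3.34e+02 3.39e+02 5.80e-02 1.68e-01 7.60e-02 1.64e-01]]
left tilt 39.695897805068036
```

View pics/scene16.png

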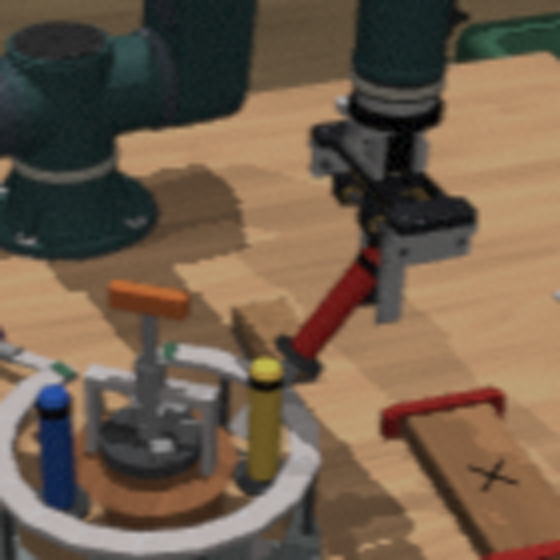

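Request:
{"fn": "send_rows", "kwargs": {
  "increments": [
    [-1, 0.003, 0, -0.005, 0],
    [-1, 0.006, 0, -0.01, 0],
    [-1, 0.009, 0, -0.016, 0],
    [-1, 0.012, 0, -0.021, 0],
    [-1, 0.012, 0, -0.021, 0]
  ]
}}

```text
time: 15.58
tool_pos: [0.5702, 0.1507, 0.1763]
ee_rot: [-2.756, 1.57, 1.958]
wrist_force: [-0.2, -0.9, -1.8]
width: 0.0262
```

```bash
python3 look.py 17;python3 edge.py pics/scene17.pkl 325,165,372,220 .5700
```

```text
t 15.58 tcp [0.5702 0.1507 0.1763] yang 0.1 x [-0.     0.001 -1.   ] F [-0.2 -0.9 -1.8] w 0.0262 q6 0.16
shift [-0.0523 -0.0007  0.1373] roll 0.0014377659589008829 z world [-1.    -0.    -0.001]
[[1.84e+02 3.57e+02 3.60e+02 1.38e-01 2.42e-01 1.49e-01 2.39e-01]
 [1.87e+02 3.54e+02 3.56e+02 1.27e-01 2.32e-01 1.35e-01 2.31e-01]
 [1.90e+02 3.50e+02 3.58e+02 1.13e-01 2.23e-01 1.43e-01 2.17e-01]
 [1.93e+02 3.48e+02 3.57e+02 1.07e-01 2.13e-01 1.41e-01 2.06e-01]
 [1.96e+02 3.45e+02 3.54e+02 9.70e-02 2.03e-01 1.30e-01 1.96e-01]
 [1.99e+02 3.42e+02 3.50e+02 8.60e-02 1.93e-01 1.16e-01 1.87e-01]
 [2.02e+02 3.39e+02 3.47e+02 7.60e-02 1.83e-01 1.06e-01 1.77e-01]
 [2.05e+02 3.36e+02 3.44e+02 6.50e-02 1.73e-01 9.50e-02 1.67e-01]
 [2.08e+02 3.39e+02 3.41e+02 7.70e-02 1.58e-01 8.50e-02 1.57e-01]]
left tilt 45.90739585151397
```

View pics/scene17.png

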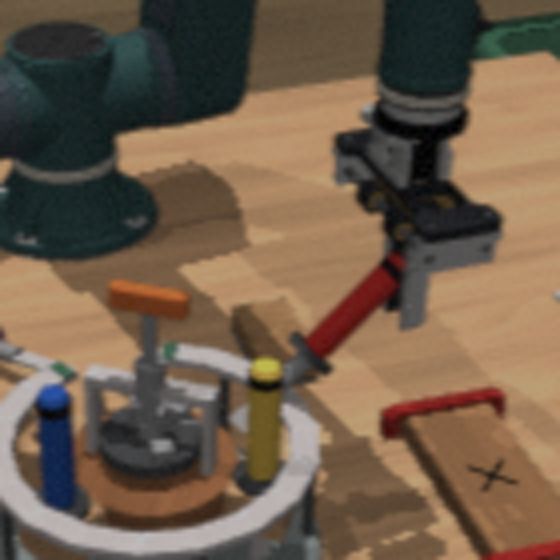

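Request:
{"fn": "send_rows", "kwargs": {
  "increments": [
    [-1, -0.01, 0, 0, 0],
    [-1, -0.025, 0, 0, 0],
    [-1, -0.04, 0, 0, 0],
    [-1, -0.055, 0, 0, 0],
    [-1, -0.06, 0, 0, 0]
  ]
}}

```text
time: 16.05
tool_pos: [0.5715, 0.1498, 0.2407]
ee_rot: [1.883, 1.565, 0.312]
wrist_force: [-0.2, 0.1, -1.5]
width: 0.026
```

Request:
{"fn": "send_rows", "kwargs": {
  "increments": [
    [-1, 0, 0.001, -0.015, 0],
    [-1, 0, 0.004, -0.035, 0],
    [-1, 0, 0.008, -0.055, 0],
    [-1, 0, 0.012, -0.075, 0],
    [-1, 0, 0.016, -0.09, 0]
  ]
}}

```text
time: 16.47
tool_pos: [0.5857, 0.2422, 0.2353]
ee_rot: [-2.048, 1.568, 2.665]
wrist_force: [0.2, -1.5, -1.6]
width: 0.026
```

```bash
python3 look.py 18 320; python3 -c "
from h import *
go([.62,.376,.219],0)"
```

```text
t 16.47 tcp [0.5857 0.2422 0.2353] yang 0.1 x [-0.002  0.001 -1.   ] F [ 0.2 -1.5 -1.6] w 0.026 q6 0.3
shift [ 0.0066 -0.0164  0.2288] roll 0.0015434791834625372 z world [-1.    -0.002 -0.001]
t 16.52 tcp [0.586  0.2447 0.2348] yang 0.2 x [-0.002  0.003 -1.   ] F [-0.7  1.4 -2.1] w 0.0259 q6 0.3
shift [ 0.0161  0.0346 -0.1311] roll 0.004158630434894839 z world [-1.    -0.002 -0.003]
```

View pics/scene18.png

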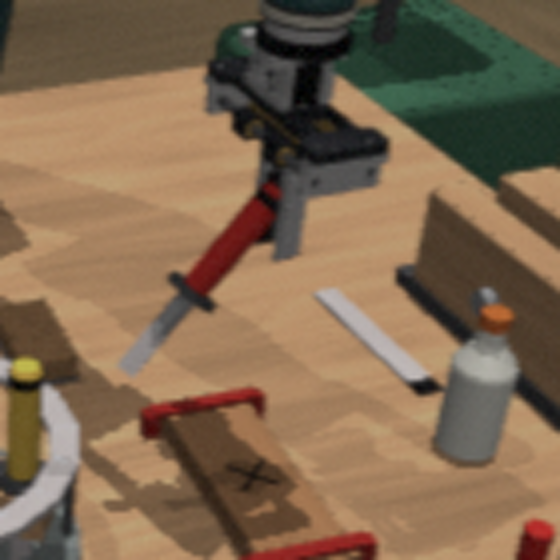

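Request:
{"fn": "send_rows", "kwargs": {
  "increments": [
    [-1, 0, 0.004, -0.015, 0],
    [-1, 0, 0.01, -0.035, 0],
    [-1, 0, 0.016, -0.06, 0],
    [-1, 0, 0.022, -0.085, 0],
    [-1, 0, 0.028, -0.105, 0]
  ]
}}

```text
time: 16.93
tool_pos: [0.6137, 0.3466, 0.2353]
ee_rot: [-1.712, 1.569, 3.002]
wrist_force: [0.6, 0.1, -1.8]
width: 0.0258
```

Request:
{"fn": "send_rows", "kwargs": {
  "increments": [
    [-1, 0, 0.003, -0.012, 0],
    [-1, 0.002, 0.006, -0.022, 0],
    [-1, 0.004, 0.006, -0.024, 0],
    [-1, 0.006, 0.006, -0.024, 0],
    [-1, 0.006, 0.006, -0.024, 0]
  ]
}}

```text
time: 17.35
tool_pos: [0.62, 0.3677, 0.2296]
ee_rot: [-0.926, 1.569, -2.497]
wrist_force: [-0.5, -0.3, -2.9]
width: 0.0261
```

```bash
python3 look.py 19 320; python3 - <<'E'
from h import *
from bench import robot
s=robot.snapshot("top");pickle.dump(s,open("pics/top19.pkl","wb"))
cv2.imwrite("pics/top19.png",cv2.resize(s["image"][90:250,150:350,::-1],None,fx=4,fy=3.75,interpolation=cv2.INTER_CUBIC))
E
```

```text
t 17.35 tcp [0.62   0.3677 0.2296] yang -0.0 x [-0.002 -0.001 -1.   ] F [-0.5 -0.3 -2.9] w 0.0261 q6 0.46
shift [ 0.0016 -0.0501  0.3543] roll -0.00042763346409380176 z world [-1.    -0.002  0.001]
```

View pics/scene19.png

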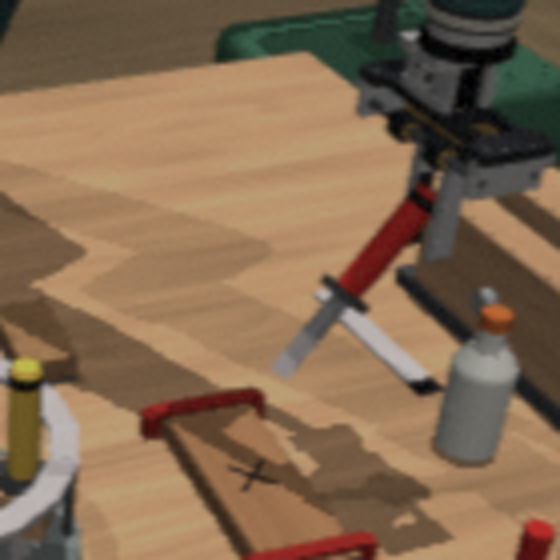

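View pics/top19.png

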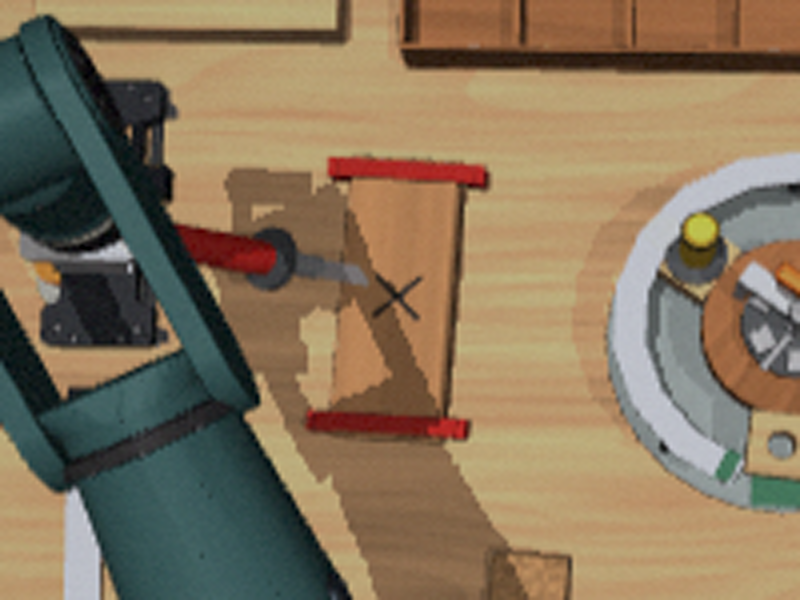

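```bash
python3 - <<'E'
from h import *
s=pickle.load(open("pics/scene19.pkl","rb"));t=pickle.load(open("pics/top19.pkl","rb"))
e=tri(s,(390.9,211.2),t,(240.3,163.8));c=tri(s,(405.2,192.9),t,(217.8,158.9))
print(e,c);v=c[0]-e[0];print(np.linalg.norm(v),np.degrees(np.arccos(v[2]/np.linalg.norm(v))))
h=tri(s,(320+418/4,120+200/4),t,(150+190/4,90+238/3.75));print(h)
E
```

```text
(array([0.61817647, 0.24665043, 0.13754562]), [np.float64(0.00527392645339338), np.float64(0.005273926453393534)]) (array([0.6184883 , 0.29661311, 0.20277404]), [np.float64(0.0015807787250267037), np.float64(0.0015807787250266478)])
0.08216515084901825 37.451387202074706
(array([0.62275065, 0.34262739, 0.28376116]), [np.float64(0.01080932967621854), np.float64(0.010809329676218707)])
```

```bash
for a in "18 365,160,395,200 .586" "19 400,160,432,200 .62"; do set -- $a; python3 edge.py pics/scene$1.pkl $2 $3|tail -1; done; sed -i 's/^go.*//' look.py; python3 look.py 20 320; python3 edge.py pics/scene20.pkl 400,160,432,200 .62
```

```text
left tilt 41.24899102826899
left tilt 41.514631693646734
[[1.66e+02 4.24e+02 4.26e+02 3.53e-01 2.97e-01 3.61e-01 2.96e-01]
 [1.69e+02 4.22e+02 4.28e+02 3.47e-01 2.87e-01 3.71e-01 2.83e-01]
 [1.72e+02 4.19e+02 4.25e+02 3.37e-01 2.78e-01 3.62e-01 2.73e-01]
 [1.75e+02 4.17e+02 4.26e+02 3.32e-01 2.67e-01 3.68e-01 2.61e-01]
 [1.78e+02 4.14e+02 4.23e+02 3.22e-01 2.58e-01 3.59e-01 2.51e-01]
 [1.81e+02 4.12e+02 4.20e+02 3.16e-01 2.47e-01 3.49e-01 2.41e-01]
 [1.84e+02 4.09e+02 4.17e+02 3.06e-01 2.37e-01 3.39e-01 2.31e-01]
 [1.87e+02 4.07e+02 4.15e+02 3.00e-01 2.27e-01 3.33e-01 2.20e-01]
 [1.90e+02 4.05e+02 4.12e+02 2.95e-01 2.16e-01 3.23e-01 2.10e-01]]
left tilt 39.20273300934221
```

Request:
{"fn": "send_rows", "kwargs": {
  "increments": [
    [-1, 0, 0, 0.004, 0],
    [-1, 0, 0, 0.009, 0],
    [-1, 0, 0, 0.012, 0],
    [-1, 0, 0, 0.012, 0],
    [-1, 0, 0, 0.012, 0]
  ]
}}

```text
time: 17.92
tool_pos: [0.6205, 0.3558, 0.2311]
ee_rot: [2.052, 1.57, 0.48]
wrist_force: [0.0, 0.4, -1.7]
width: 0.026
```

Request:
{"fn": "send_rows", "kwargs": {
  "increments": [
    [-1, 0, 0, 0, 0],
    [-1, 0, 0, 0, 0],
    [-1, 0, 0, 0, 0],
    [-1, 0, 0, 0, 0],
    [-1, 0, 0, 0, 0]
  ]
}}

```text
time: 18.33
tool_pos: [0.6203, 0.3565, 0.2306]
ee_rot: [-0.483, 1.571, -2.053]
wrist_force: [0.1, -0.2, -1.8]
width: 0.0259
```

Request:
{"fn": "send_rows", "kwargs": {
  "increments": [
    [-1, 0, 0, 0, 0],
    [-1, 0, 0, 0, 0],
    [-1, 0, 0, 0, 0],
    [-1, 0, 0, 0, 0],
    [-1, 0, 0, 0, 0]
  ]
}}

```text
time: 18.75
tool_pos: [0.6203, 0.3563, 0.2307]
ee_rot: [-0.087, 1.571, -1.658]
wrist_force: [-1.1, -0.6, -2.1]
width: 0.0261
```

```bash
python3 look.py 21 320; python3 edge.py pics/scene21.pkl 396,160,430,200 .62|tail -1;python3 - <<'E'
from h import *
from bench import robot
s=robot.snapshot("top");pickle.dump(s,open("pics/top21.pkl","wb"))
cv2.imwrite("pics/top21.png",cv2.resize(s["image"][90:250,150:410,::-1],None,fx=3,fy=3,interpolation=cv2.INTER_CUBIC))
go([.62,.3557,.2296],0);print(robot.get_obs()["qvel"].round(3))
E
```

```text
left tilt 40.43019187273375
t 18.85 tcp [0.6203 0.3564 0.2307] yang 0.0 x [ 0. -0. -1.] F [-0.8  0.4 -3.1] w 0.0262 q6 0.44
shift [ 0.0011 -0.0003  0.0007] roll 2.8012607477201357e-05 z world [-1.  0.  0.]
[ 0.    -0.002  0.002 -0.001 -0.     0.   ]
```

View pics/scene21.png

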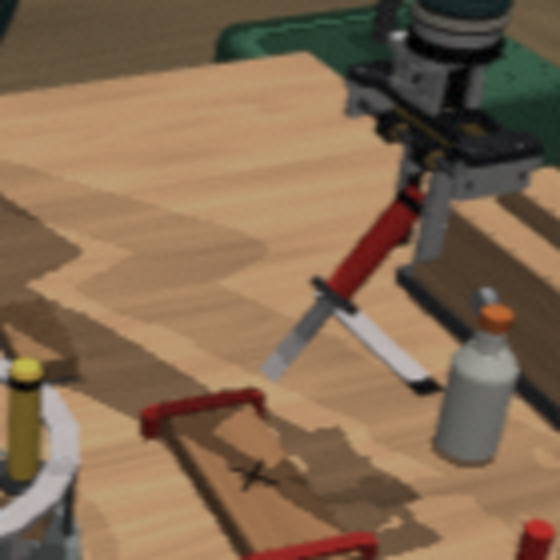

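View pics/top21.png

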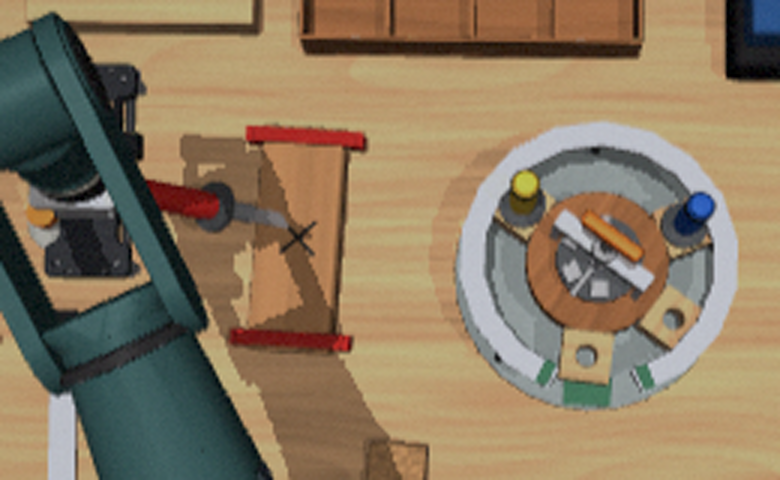

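```bash
python3 - <<'E'
from h import *
t=pickle.load(open("pics/top21.pkl","rb"));t0=pickle.load(open("pics/top0.pkl","rb"));s=pickle.load(open("pics/scene21.pkl","rb"))
def cen(img,h0,h1,s0,v0,box):
    m=mask(img,h0,h1,s0,v0,box);n,l,st,c=cv2.connectedComponentsWithStats(m);i=1+np.argmax(st[1:,4]);return c[i],st[i]
V=[]
for T,by,bb in((t0,(340,128,365,147),(368,180,392,198)),(t,(315,143,335,157),(375,150,392,166))):
    y,sy=cen(T["image"],22,34,120,120,by);b,sb=cen(T["image"],100,125,150,120,bb);Y=onz(T,*y,.208);B=onz(T,*b,.208);print(y,sy,b,sb,Y,B,np.linalg.norm(Y-B));V.append([Y,B])
# head angle from each chisel about C
for k in(0,1):
    a=[np.arctan2(*(V[j][k][:2]-C)[::-1]) for j in(0,1)];print("turn",(a[1]-a[0]+np.pi)%(2*np.pi)-np.pi)
e=tri(s,(320+270/4-.4,120+370/4-.2),t,(150+285/3,90+221/3));print("edge",e)
h=cen(s["image"],8,16,160,120,(280,180,305,205));print(h)
E
```

```text
[353.05084746 137.76271186] [349 134   9   9  59] [381.28888889 189.24444444] [378 186   8   8  45] [ 0.68157979 -0.08152976  0.208     ] [ 0.5370493  -0.16021056  0.208     ] 0.16455920128233575
[324.62295082 150.81967213] [321 147   8   9  61] [383.44444444 157.93333333] [380 155   8   7  45] [ 0.64335523 -0.00203727  0.208     ] [ 0.62527593 -0.1667235   0.208     ] 0.16567563750406478
turn 0.9722860392084227
turn 0.9457864757711487
edge (array([0.61855345, 0.23249772, 0.13654346]), [np.float64(0.0045811150083418265), np.float64(0.004581115008341772)])
(array([296.30769231, 192.36538462]), array([288, 190,  17,   6,  52], dtype=int32))
```

```bash
python3 - <<'E'
from h import *
t=pickle.load(open("pics/top21.pkl","rb"));t0=pickle.load(open("pics/top0.pkl","rb"));t7=pickle.load(open("pics/top10.pkl","rb"))
def hole(T,u,v,r=5):
    hsv=cv2.cvtColor(T["image"],cv2.COLOR_RGB2HSV).astype(float)
    sub=hsv[v-r:v+r+1,u-r:u+r+1,1]; w=np.clip(sub.max()-30-sub,0,None) if 0 else (sub<75)*1.0*(90-sub)
    m=(sub<75).astype(np.uint8);n,l,st,c=cv2.connectedComponentsWithStats(m);i=l[r,r]
    if i==0:i=1+np.argmax(st[1:,4])
    yy,xx=np.nonzero(l==i);ww=90-sub[yy,xx];return (u-r+(xx*ww).sum()/ww.sum(),v-r+(yy*ww).sum()/ww.sum()),st[i]
A=[]
for n,T,u,v in(("t0 gate",t0,348,208),("now red sock",t,345,209),("now 240",t,374,196)):
    p,st=hole(T,u,v);q=onz(T,*p,.1);d=q[:2]-C;a=np.degrees(np.arctan2(d[1],d[0]));print(n,p,st,q,np.linalg.norm(d),a)
for n,T,b in(("0",t0,(320,190,380,235)),("now",t,(320,200,385,235))):
    m=mask(T["image"],40,85,60,40,b);k,l,st,c=cv2.connectedComponentsWithStats(m);print([(c[i].round(1),st[i,4]) for i in range(1,k) if st[i,4]>8])
cv2.imwrite("pics/c21.png",cv2.resize(t["image"][130:230,300:400,::-1],None,fx=6,fy=6,interpolation=cv2.INTER_CUBIC))
E
```

```text
t0 gate (np.float64(347.32489795918366), np.float64(208.73469387755102)) [ 2  3  6  7 36] [ 0.49025553 -0.07431023  0.1       ] 0.09668766352249611 178.28730438120962
now red sock (np.float64(344.6424063946151), np.float64(208.44594026083297)) [ 2  2  6  6 32] [ 0.49103785 -0.06629555  0.1       ] 0.09648035059214036 173.51042313022333
now 240 (np.float64(373.14820675105483), np.float64(196.4340717299578)) [ 2  3  6  6 29] [ 0.52796688 -0.15167226  0.1       ] 0.09496962787133006 -128.3560916088367
[(array([331.5, 213.5]), np.int32(28)), (array([364.6, 215.2]), np.int32(30)), (array([345.1, 220.8]), np.int32(113))]
[(array([331.5, 213.5]), np.int32(28)), (array([364.5, 215.1]), np.int32(29)), (array([345.2, 220.7]), np.int32(116))]
```

View pics/c21.png

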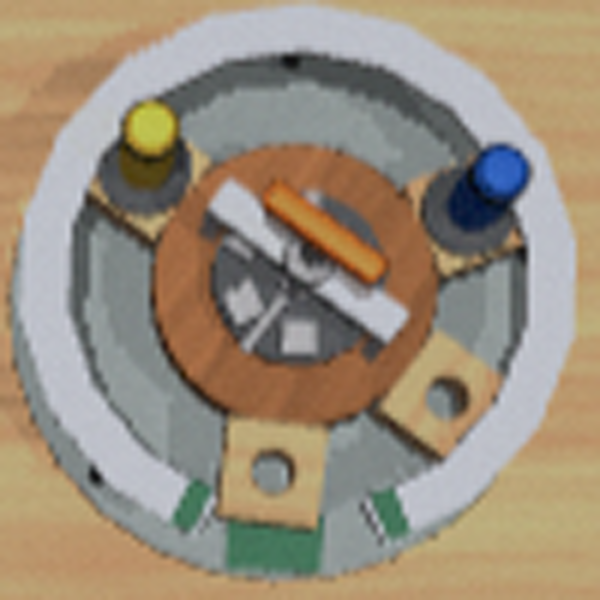

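The chisel pose is good (about 40°, edge at (0.619, 0.232, 0.137), steady). But the head reads about 0.93–0.97 rad, against a 0.95 limit: my earlier bump took up its play. There's time left, so I'll nudge the T-bar end ccw with the side of a finger, chisel pointing away from the carousel.

Request:
{"fn": "send_rows", "kwargs": {
  "increments": [
    [-1, -0.02, 0, 0, 0.02],
    [-1, -0.04, 0, 0, 0.08],
    [-1, -0.06, 0, 0, 0.16],
    [-1, -0.07, 0, 0, 0.24],
    [-1, -0.07, 0, 0, 0.32]
  ]
}}

```text
time: 19.27
tool_pos: [0.6212, 0.3567, 0.3054]
ee_rot: [2.312, 1.563, 0.418]
wrist_force: [0.0, -0.2, -1.6]
width: 0.0259
```

Request:
{"fn": "send_rows", "kwargs": {
  "increments": [
    [-1, 0, 0, 0, 0.09],
    [-1, 0, 0, 0, 0.18],
    [-1, 0, 0, 0, 0.27],
    [-1, 0, 0, 0, 0.36],
    [-1, 0, 0, 0, 0.45]
  ]
}}

```text
time: 19.68
tool_pos: [0.6204, 0.3563, 0.3008]
ee_rot: [1.97, 1.57, -0.375]
wrist_force: [0.6, 0.1, -2.4]
width: 0.0259
```

Request:
{"fn": "send_rows", "kwargs": {
  "increments": [
    [-1, 0, 0, 0, 0.09],
    [-1, 0, 0, 0, 0.18],
    [-1, 0, 0, 0, 0.27],
    [-1, 0, 0, 0, 0.36],
    [-1, 0, 0, 0, 0.45]
  ]
}}

```text
time: 20.1
tool_pos: [0.6205, 0.3563, 0.3008]
ee_rot: [2.375, 1.57, -0.42]
wrist_force: [-0.4, -0.0, -2.6]
width: 0.0264
```

Request:
{"fn": "send_rows", "kwargs": {
  "increments": [
    [-1, 0, 0, 0, 0.09],
    [-1, 0, 0, 0, 0.18],
    [-1, 0, 0, 0, 0.27],
    [-1, 0, 0, 0, 0.35],
    [-1, 0, 0, 0, 0.35]
  ]
}}

```text
time: 20.52
tool_pos: [0.6205, 0.3563, 0.3008]
ee_rot: [2.597, 1.57, -0.546]
wrist_force: [0.6, 0.2, -2.1]
width: 0.0262
```

```bash
python3 - <<'E'
from h import *
go([.52,-.071,.30],-np.pi/2)
E
python3 look.py 22 320
```

```text
t 20.52 tcp [0.6205 0.3563 0.3008] yang -90.0 x [ 0. -0. -1.] F [ 0.6  0.2 -2.1] w 0.0262 q6 2.01
shift [0.0009 0.4273 0.1002] roll -0.0006573942954233303 z world [-1.  0. -0.]
```

View pics/scene22.png

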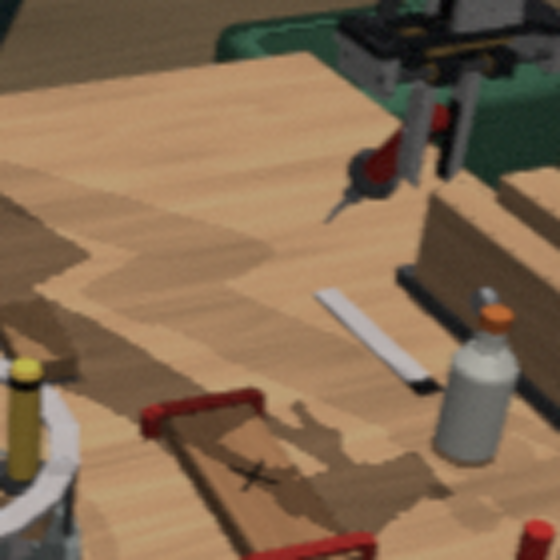

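Request:
{"fn": "send_rows", "kwargs": {
  "increments": [
    [-1, 0, 0.015, 0.01, 0],
    [-1, 0, 0.04, 0.025, 0],
    [-1, 0, 0.07, 0.045, 0],
    [-1, 0, 0.1, 0.065, 0],
    [-1, 0, 0.13, 0.08, 0]
  ]
}}

```text
time: 20.98
tool_pos: [0.5388, 0.2253, 0.301]
ee_rot: [2.397, 1.571, -0.74]
wrist_force: [0.2, 0.2, -0.8]
width: 0.026
```

Request:
{"fn": "send_rows", "kwargs": {
  "increments": [
    [-1, 0, 0.03, 0.007, 0],
    [-1, 0, 0.06, 0.014, 0],
    [-1, 0, 0.09, 0.02, 0],
    [-1, 0, 0.12, 0.025, 0],
    [-1, 0, 0.15, 0.025, 0]
  ]
}}

```text
time: 21.4
tool_pos: [0.5145, 0.0751, 0.3016]
ee_rot: [3.073, 1.569, -0.065]
wrist_force: [1.2, 0.3, -2.2]
width: 0.0258
```

Request:
{"fn": "send_rows", "kwargs": {
  "increments": [
    [-1, 0, 0.03, 0, 0],
    [-1, 0, 0.06, 0, 0],
    [-1, 0, 0.09, 0, 0],
    [-1, 0, 0.12, 0, 0],
    [-1, 0, 0.145, 0, 0]
  ]
}}

```text
time: 21.82
tool_pos: [0.5154, -0.0707, 0.3012]
ee_rot: [2.391, 1.57, -0.749]
wrist_force: [0.2, 0.3, -2.2]
width: 0.0262
```

```bash
python3 - <<'E'
from h import *
go([.52,-.071,.247],-np.pi/2)
E
python3 look.py 23 240
```

```text
t 21.82 tcp [ 0.5154 -0.0707  0.3012] yang -89.9 x [ 0.001 -0.001 -1.   ] F [ 0.2  0.3 -2.2] w 0.0262 q6 1.32
shift [ 0.0542  0.0002 -0.0046] roll 0.0020748094123139715 z world [-1.     0.001 -0.001]
```

View pics/scene23.png

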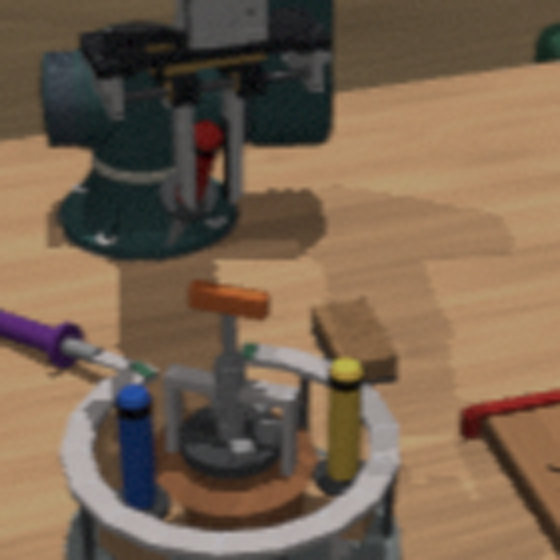

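Request:
{"fn": "send_rows", "kwargs": {
  "increments": [
    [-1, 0.02, 0, 0, 0],
    [-1, 0.04, 0, -0.005, 0],
    [-1, 0.053, 0, -0.015, 0],
    [-1, 0.053, 0, -0.022, 0],
    [-1, 0.053, 0, -0.026, 0]
  ]
}}

```text
time: 22.28
tool_pos: [0.5423, -0.0684, 0.2468]
ee_rot: [-0.236, 1.569, 2.908]
wrist_force: [-0.2, -1.1, -2.4]
width: 0.0262
```

Request:
{"fn": "send_rows", "kwargs": {
  "increments": [
    [-1, 0, 0, -0.002, 0],
    [-1, 0, 0, -0.004, 0],
    [-1, 0, 0, -0.005, 0],
    [-1, 0, 0, -0.005, 0]
  ]
}}

```text
time: 22.62
tool_pos: [0.5472, -0.0686, 0.2488]
ee_rot: [2.859, 1.569, -0.281]
wrist_force: [-0.0, 0.9, -1.1]
width: 0.0258
```

```bash
python3 - <<'E'
from h import *
go([.55,-.071,.247],-np.pi/2)
E
python3 look.py 24 240
```

```text
t 22.62 tcp [ 0.5472 -0.0686  0.2488] yang -89.9 x [ 0.002 -0.    -1.   ] F [-0.   0.9 -1.1] w 0.0258 q6 1.34
shift [ 0.0018  0.0024 -0.0028] roll 0.0011837041476794319 z world [-1.     0.    -0.002]
```

View pics/scene24.png

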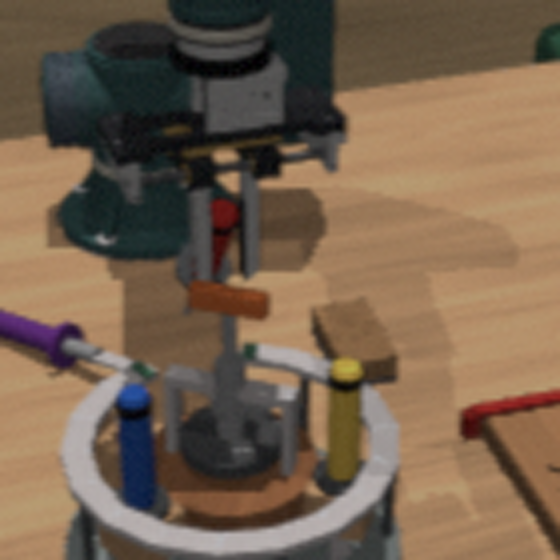

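Request:
{"fn": "send_rows", "kwargs": {
  "increments": [
    [-1, 0, 0.002, -0.002, 0],
    [-1, 0, 0.002, -0.004, 0],
    [-1, 0, 0.002, -0.006, 0],
    [-1, 0, 0.002, -0.006, 0]
  ]
}}

```text
time: 23.0
tool_pos: [0.553, -0.0708, 0.2477]
ee_rot: [2.945, 1.571, -0.196]
wrist_force: [0.0, 0.4, -2.3]
width: 0.026
```

Request:
{"fn": "send_rows", "kwargs": {
  "increments": [
    [-1, 0, 0, -0.002, 0],
    [-1, 0, 0, -0.003, 0],
    [-1, 0, 0, -0.003, 0]
  ]
}}

```text
time: 23.25
tool_pos: [0.5559, -0.0707, 0.2476]
ee_rot: [0.075, 1.571, -3.066]
wrist_force: [0.4, 0.4, -2.5]
width: 0.0259
```

Request:
{"fn": "send_rows", "kwargs": {
  "increments": [
    [-1, 0, 0, -0.002, 0],
    [-1, 0, 0, -0.003, 0],
    [-1, 0, 0, -0.003, 0]
  ]
}}

```text
time: 23.5
tool_pos: [0.5581, -0.0707, 0.2476]
ee_rot: [0.027, 1.569, -3.114]
wrist_force: [-2.1, -0.3, -2.1]
width: 0.0259
```

```bash
python3 look.py 25 240;python3 - <<'E'
from h import *
from bench import robot
go([.56,-.071,.247],-np.pi/2)
s=robot.snapshot("top");pickle.dump(s,open("pics/top25.pkl","wb"))
cv2.imwrite("pics/top25.png",cv2.resize(s["image"][130:230,300:400,::-1],None,fx=5.5,fy=5.5,interpolation=cv2.INTER_CUBIC))
E
```

```text
t 23.55 tcp [ 0.5582 -0.0707  0.2476] yang -90.0 x [-0.002 -0.    -1.   ] F [-2.4  0.4 -1.8] w 0.0262 q6 1.34
shift [ 0.0006  0.0003 -0.0018] roll 0.0005994225806862374 z world [-1.     0.     0.002]
```

View pics/scene25.png

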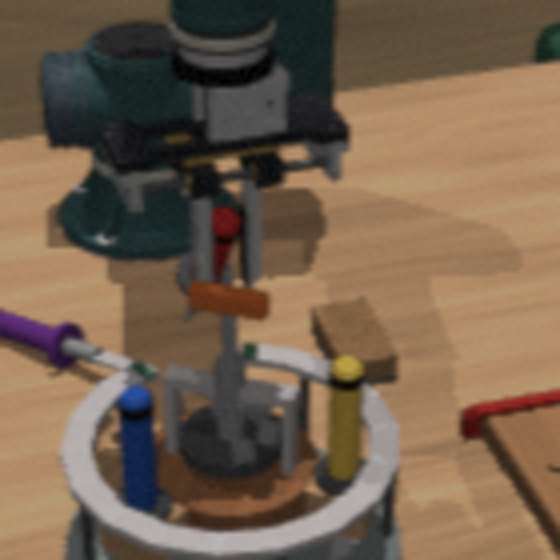

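View pics/top25.png

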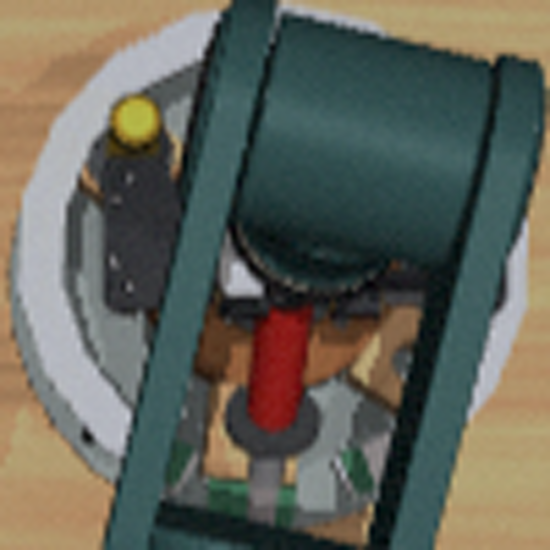

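Request:
{"fn": "send_rows", "kwargs": {
  "increments": [
    [-1, 0, 0, -0.001, 0],
    [-1, 0, 0, -0.002, 0],
    [-1, 0, 0, -0.002, 0]
  ]
}}

```text
time: 23.85
tool_pos: [0.56, -0.0708, 0.2475]
ee_rot: [0.11, 1.569, -3.031]
wrist_force: [-4.2, 0.2, -1.6]
width: 0.0259
```

Request:
{"fn": "send_rows", "kwargs": {
  "increments": [
    [-1, 0, 0, -0.001, 0],
    [-1, 0, 0, -0.001, 0]
  ]
}}

```text
time: 24.02
tool_pos: [0.5614, -0.0709, 0.2475]
ee_rot: [0.251, 1.57, -2.89]
wrist_force: [-4.3, -0.5, -2.2]
width: 0.0261
```

Request:
{"fn": "send_rows", "kwargs": {
  "increments": [
    [-1, 0, 0, -0.001, 0],
    [-1, 0, 0, -0.001, 0]
  ]
}}

```text
time: 24.18
tool_pos: [0.5623, -0.0709, 0.2475]
ee_rot: [0.263, 1.569, -2.879]
wrist_force: [-5.4, -1.1, -1.8]
width: 0.0261
```

```bash
cat > head.py <<'E'
from h import *
from bench import robot
import sys
t0=pickle.load(open("pics/top0.pkl","rb"));t=robot.snapshot("top");s=robot.snapshot("scene");s0=pickle.load(open("pics/scene0.pkl","rb"))
k=sys.argv[1];pickle.dump(t,open(f"pics/top{k}.pkl","wb"));pickle.dump(s,open(f"pics/scene{k}.pkl","wb"))
def cen(img,h0,h1,s0,v0,box):
    m=mask(img,h0,h1,s0,v0,box);n,l,st,c=cv2.connectedComponentsWithStats(m);i=1+np.argmax(st[1:,4]);return c[i],st[i,4]
# scene view: yellow/blue cap areas; old reference scene3(just turned, home) scene10
for f in ("scene3","scene9","scene15"):
    q=pickle.load(open(f"pics/{f}.pkl","rb"));print(f,"Y",cen(q["image"],22,34,120,80,(315,200,345,250)),"B",cen(q["image"],100,125,130,60,(262,210,290,262)))
print("now Y",cen(s["image"],22,34,120,80,(315,200,345,250)),"B",cen(s["image"],100,125,130,60,(262,210,290,262)))
E
python3 head.py 26
```

```text
scene3 Y (array([326.35555556, 227.02222222]), np.int32(90)) B (array([275.43835616, 236.39726027]), np.int32(146))
scene9 Y (array([325.54455446, 228.54455446]), np.int32(101)) B (array([273.82068966, 235.26896552]), np.int32(145))
scene15 Y (array([325.39393939, 229.01010101]), np.int32(99)) B (array([273.95138889, 235.47222222]), np.int32(144))
now Y (array([326.38235294, 225.2745098 ]), np.int32(102)) B (array([277.32374101, 237.21582734]), np.int32(139))
```

The head is now past its just-turned position, on the other side of its play, so it's well above 0.95. Back off and return to the cross.

Request:
{"fn": "send_rows", "kwargs": {
  "increments": [
    [-1, 0, 0, 0.01, 0],
    [-1, 0, 0, 0.03, 0],
    [-1, -0.02, 0, 0.045, 0],
    [-1, -0.04, 0, 0.045, 0],
    [-1, -0.054, 0, 0.045, 0]
  ]
}}

```text
time: 24.7
tool_pos: [0.5182, -0.0705, 0.3045]
ee_rot: [3.061, 1.564, -0.079]
wrist_force: [0.4, -0.7, -1.4]
width: 0.0262
```

Request:
{"fn": "send_rows", "kwargs": {
  "increments": [
    [-1, 0, -0.02, 0, 0],
    [-1, 0, -0.045, 0, 0],
    [-1, 0, -0.075, 0, 0],
    [-1, 0, -0.105, 0, 0],
    [-1, 0, -0.135, 0, 0]
  ]
}}

```text
time: 25.12
tool_pos: [0.5183, 0.0659, 0.3026]
ee_rot: [-2.905, 1.566, 0.238]
wrist_force: [0.0, -0.3, -1.7]
width: 0.0258
```

Request:
{"fn": "send_rows", "kwargs": {
  "increments": [
    [-1, 0, -0.03, 0, 0],
    [-1, 0, -0.06, -0.005, 0],
    [-1, 0, -0.09, -0.015, 0],
    [-1, 0, -0.12, -0.025, 0],
    [-1, 0, -0.15, -0.035, 0]
  ]
}}

```text
time: 25.53
tool_pos: [0.5533, 0.2166, 0.3028]
ee_rot: [-2.687, 1.566, 0.456]
wrist_force: [1.2, -1.0, -0.8]
width: 0.0262
```

Request:
{"fn": "send_rows", "kwargs": {
  "increments": [
    [-1, 0, -0.03, -0.015, 0],
    [-1, 0, -0.06, -0.03, 0],
    [-1, 0, -0.09, -0.045, 0],
    [-1, 0, -0.115, -0.06, 0],
    [-1, 0, -0.13, -0.065, 0]
  ]
}}

```text
time: 25.95
tool_pos: [0.619, 0.348, 0.3005]
ee_rot: [-2.278, 1.567, 0.867]
wrist_force: [1.1, 0.2, -2.3]
width: 0.026
```

```bash
python3 - <<'E'
from h import *
go([.6203,.3564,.2307],0)
E
```

```text
t 25.95 tcp [0.619  0.348  0.3005] yang -89.8 x [ 0.002  0.003 -1.   ] F [ 1.1  0.2 -2.3] w 0.026 q6 2.0
shift [ 0.0698 -0.0082 -0.0012] roll -1.5671308123382808 z world [-1.    -0.003 -0.002]
```

Request:
{"fn": "send_rows", "kwargs": {
  "increments": [
    [-1, 0, -0.004, -0.001, -0.05],
    [-1, 0, -0.008, -0.001, -0.13],
    [-1, 0, -0.008, -0.001, -0.22],
    [-1, 0, -0.008, -0.001, -0.31],
    [-1, 0, -0.008, -0.001, -0.4]
  ]
}}

```text
time: 26.37
tool_pos: [0.619, 0.3535, 0.3022]
ee_rot: [-2.863, 1.567, 0.686]
wrist_force: [0.6, -0.5, -3.1]
width: 0.0257
```

Request:
{"fn": "send_rows", "kwargs": {
  "increments": [
    [-1, 0, 0, 0, -0.09],
    [-1, 0, 0, 0, -0.18],
    [-1, 0, 0, 0, -0.27],
    [-1, 0, 0, 0, -0.36],
    [-1, 0, 0, 0, -0.45]
  ]
}}

```text
time: 26.78
tool_pos: [0.619, 0.3533, 0.3023]
ee_rot: [3.003, 1.567, 0.718]
wrist_force: [-0.6, 1.0, -2.5]
width: 0.026
```

Request:
{"fn": "send_rows", "kwargs": {
  "increments": [
    [-1, 0, 0, 0, -0.09],
    [-1, 0, 0, 0, -0.18],
    [-1, 0, 0, 0, -0.27],
    [-1, 0, 0, 0, -0.36],
    [-1, 0, 0, 0, -0.45]
  ]
}}

```text
time: 27.2
tool_pos: [0.6189, 0.3533, 0.3023]
ee_rot: [2.579, 1.567, 0.744]
wrist_force: [0.3, -0.3, -2.9]
width: 0.0261
```

Request:
{"fn": "send_rows", "kwargs": {
  "increments": [
    [-1, 0.01, 0, 0, -0.09],
    [-1, 0.025, 0, 0, -0.18],
    [-1, 0.045, 0, 0, -0.26],
    [-1, 0.06, 0, 0, -0.27],
    [-1, 0.069, 0, 0, -0.27]
  ]
}}

```text
time: 27.62
tool_pos: [0.6181, 0.3529, 0.2306]
ee_rot: [-2.316, 1.57, 2.398]
wrist_force: [0.0, -0.2, -2.0]
width: 0.0257
```

Request:
{"fn": "send_rows", "kwargs": {
  "increments": [
    [-1, 0, 0, 0, 0],
    [-1, 0, 0, 0, 0],
    [-1, 0, 0, 0, 0],
    [-1, 0, 0, 0, 0],
    [-1, 0, 0, 0, 0]
  ]
}}

```text
time: 28.03
tool_pos: [0.6189, 0.3527, 0.2345]
ee_rot: [2.018, 1.568, 0.447]
wrist_force: [0.7, -0.4, -1.3]
width: 0.0259
```

```bash
python3 - <<'E'
from h import *
go([.6203,.3564,.2307],0)
E
python3 head.py 27 | tail -1
python3 edge.py pics/scene27.pkl 396,160,430,200 .62|tail -1;python3 - <<'E'
from h import *
s=pickle.load(open("pics/scene27.pkl","rb"));t=pickle.load(open("pics/top27.pkl","rb"))
a=s["image"][120:260,300:440,::-1];cv2.imwrite("pics/scene27.png",cv2.resize(a,None,fx=4,fy=4,interpolation=cv2.INTER_CUBIC))
cv2.imwrite("pics/top27.png",cv2.resize(t["image"][90:270,150:410,::-1],None,fx=3,fy=3,interpolation=cv2.INTER_CUBIC))
cv2.imwrite("pics/full27.png",s["image"][:,:,::-1])
E
```

```text
t 28.03 tcp [0.6189 0.3527 0.2345] yang -0.0 x [ 0.003  0.001 -1.   ] F [ 0.7 -0.4 -1.3] w 0.0259 q6 0.44
shift [ 0.0038  0.0014 -0.0037] roll -2.3059011248882655e-05 z world [-1.     0.003 -0.001]
now Y (array([326.43, 225.36]), np.int32(100)) B (array([277.4       , 237.34285714]), np.int32(140))
left tilt 38.16159483346445
```

View pics/full27.png

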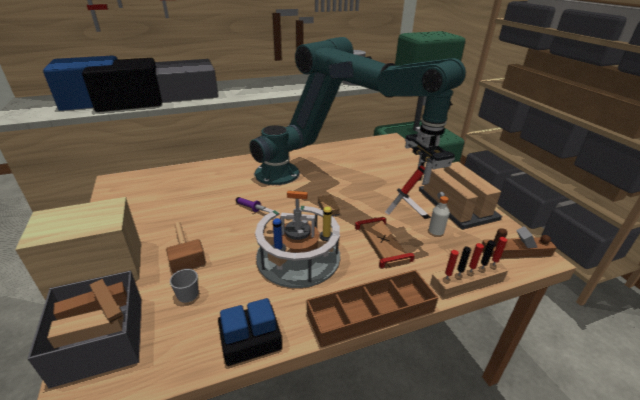

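View pics/top27.png

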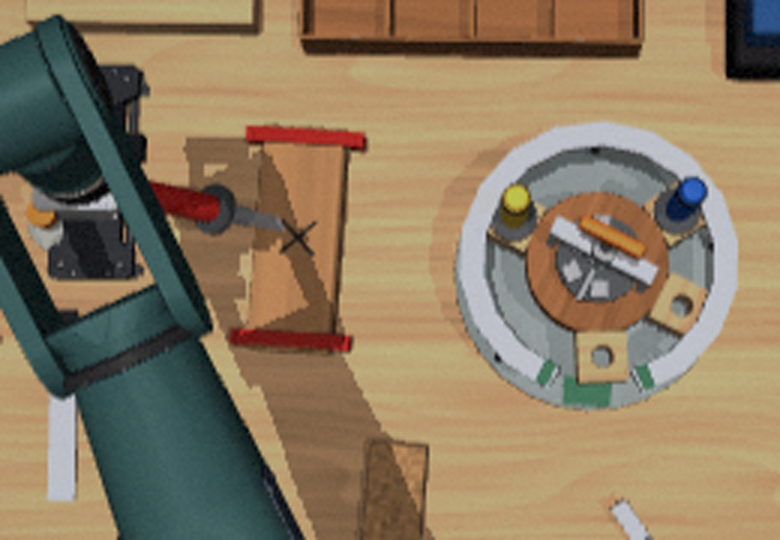

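View pics/scene27.png

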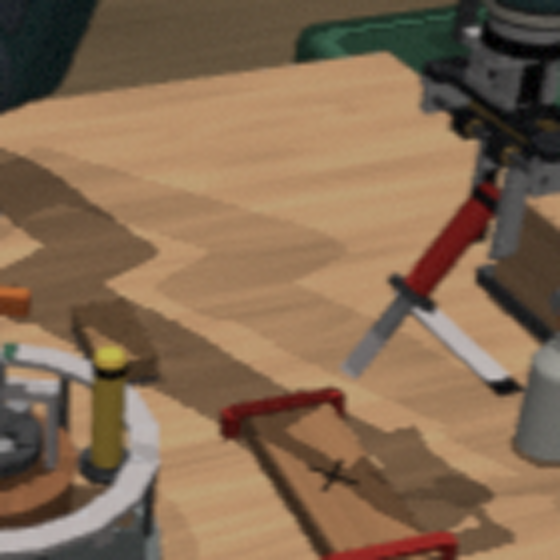

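```bash
python3 - <<'E'
from h import *
s=pickle.load(open("pics/scene27.pkl","rb"));t=pickle.load(open("pics/top27.pkl","rb"));t0=pickle.load(open("pics/top0.pkl","rb"));s0=pickle.load(open("pics/scene0.pkl","rb"))
def cen(img,h0,h1,s0,v0,box):
    m=mask(img,h0,h1,s0,v0,box);n,l,st,c=cv2.connectedComponentsWithStats(m);i=1+np.argmax(st[1:,4]);return c[i]
V=[]
for T,by,bb in((t0,(340,128,365,147),(368,180,392,198)),(t,(312,145,335,163),(373,145,390,162))):
    Y=onz(T,*cen(T["image"],22,34,120,120,by),.208);B=onz(T,*cen(T["image"],100,125,150,120,bb),.208);V.append(np.arctan2(*(Y-B)[1::-1]));print(Y,B,np.linalg.norm(Y-B))
print("head",V[1]-V[0])
print("edge",tri(s,(300+353/4-.4,120+370/4-.2),t,(150+287/3,90+223/3)),"collar",tri(s,(300+410/4-.4,120+292/4-.4),t,(150+216/3-.3,90+211/3-.3)))
print("bar scene",cen(s["image"],5,16,150,90,(280,180,312,205)),"t=3:",cen(pickle.load(open("pics/scene3.pkl","rb"))["image"],5,16,150,90,(280,180,312,205)))
E
```

```text
[ 0.68157979 -0.08152976  0.208     ] [ 0.5370493  -0.16021056  0.208     ] 0.16455920128233575
[0.62982336 0.00641734 0.208     ] [ 0.63943447 -0.15860197  0.208     ] 0.1652989630356441
head 1.130447854464208
edge (array([0.61794266, 0.23292225, 0.13578527]), [np.float64(0.00714541268064841), np.float64(0.007145412680648347)]) collar (array([0.6153282 , 0.285755  , 0.20427765]), [np.float64(0.0019396262344755027), np.float64(0.0019396262344753867)])
bar scene [296.75177305 194.34751773] t=3: [296.38028169 194.11267606]
```

```bash
python3 -c "
from bench import robot
print(robot.get_obs()['qvel'].round(3)); print(robot.close_job())"
```

```text
[ 0.001  0.003  0.006  0.    -0.002  0.   ]
the job is handed in; nothing more can be done
None
```

The job is handed in at about 28 s, with the red chisel held still over the cross. I lifted the T-handle, turned the head one place so red came to the gate, let the handle drop home, and drew the chisel straight out. The moves cannot tilt the tool, so I leaned the chisel by pivoting it in the pads against the inner edge of the carousel's keeper ring.

**Last checks:**

| What | Measured | Needed |
|---|---|---|
| Edge from the cross, horizontally | about 2 mm | under 40 mm |
| Edge above the board | about 114 mm | 70–170 mm |
| Lean from upright | about 38° | 30–60° |
| Finger opening on the handle | 26 mm | gripped at over 1 N |
| Head turn | about 1.13 rad | over 0.95 rad |
| T-handle height | same as when home, to within a pixel | home within 4 mm |

The blue and yellow chisels are in their sockets. By eye, the bystanders look unmoved in the last pictures.

**What went wrong or disagreed:**
- **Bump on the gate block:** my first try at leaning the chisel pressed its edge on the gate's socket block with about 11 N. That turned the head back within its play to about 0.93–0.97 rad, so I nudged the T-bar with the side of a finger to correct it.
- **Lean:** it read about 46° while pressed on the ring and about 40° once clear. Different estimates gave 37–41°.
- **Grip:** the pictures show the chisel held nearer the top of its handle than I planned, though it stayed put.
- **Measurements:** the two-view edge fix had a 7 mm residual.
- **Purple chisel:** the look-alike, not part of the job, toppled onto the bench early on. I don't know why; I saw nothing touch it.

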